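# Load a substrate holder: tuck the shadow mask under the spring leaf and hold it flat

### The arm

A 6-joint arm with a two-finger parallel gripper is mounted at the origin on a cart in front of the work surface, level with it; the furniture and walls round the work are solid. World frame = base frame: x ahead of the robot, y to its left, z up, the work surface at z = 0. Lengths are in m, angles in rad, forces in N, time in s.
With the tool pointing down it reaches from about 0.35 to 0.875 m from the base axis. Payload 15.5 kg.
Tool frame: the origin (TCP) lies between the finger pads; the fingertips stand ahead of it and the grasp point (between the pads) is the TCP (bot.tip_extent is the z of the fingertips in the tool frame, in m); z points along the fingers, y is the direction in which the jaws open and shut (so a half turn about z gives the same grasp; the last joint's range is limited). The gripper opens to 85 mm and grips with 20 to 120 N. Pads are 22 mm wide; open, the fingers measure 114 mm over their backs; the gripper's body (76 mm by 85 mm) begins 54 mm behind the grasp point. The pads swing forward as they close: fully open they stand 13 mm farther back than shut.
Start: joints at [-1.238, 0.494, 1.345, -0, 1.302, -0.096], TCP at [0.259, -0.569, 0.25] pointing down, gripper open.
Joint ranges: [-2.91, 2.91], [-0.82, 2.16], [0.22, 2.67], [-1.22, 4.37], [0.12, 2.79], [-3.08, 3.08]. Speed limits (rad/s): [1.89, 1.89, 2.57, 3.01, 3.01, 3.01].

### API

Orientations are given as [roll, pitch, yaw] about the fixed x, y, z axes, in that order (R = Rz(yaw) Ry(pitch) Rx(roll)).
In Python, from station import bot gives the robot as it stands.
- The arm moves only by the tool arm_command, never from a script. Its argument "commands" is a list of rows, each a list of 7 numbers: the turn, a rotation vector about the tool's x, y, z in rad, then the shift along the tool's x, y, z in mm, then the finger opening in mm, from 0 to 85.4. In form: [[rx, ry, rz, tx, ty, tz, claw], ...]. A call has 1 to 5 rows; each row shifts and turns the pose as measured when the row begins, along the tool's axes as they then stand; what a row does not reach is not made up. A row lasts 1/8 s, in which the tool goes at most 62.5 mm and 10.7 degrees, less where a joint would pass 70% of its speed; a pose out of reach is approached as far as the arm can. A call is refused whole if a number of a shift passes 62.5 or a number of a turn 0.188, either way. A call with a gripper value outside its range is refused whole. The fingers move at their own pace and stop on an object; "force" is the grip in N (left out, the last holds). Time passes only in rows, so rows that do not move let the fingers close. It gives the time, the measured TCP pose, the force and the opening at its end, in the units of the state.
- bot.get_state(): the state, without advancing time (a new reading comes with each control period).
- bot.grab_frame(name): name is "side" or "top" or "wrist"; returns a dict with "pixels" (420x560x3 uint8, red, green, blue), "camera_matrix" (3x3 intrinsics, pixels), "R" (3x3) and "t" (3): a world point X has camera coordinates R X + t. Camera axes: x right, y down, z forward; pixel columns grow to the right and rows downward; lengths in m; the calibration is good to about 2 mm. A picture is of the moment at which its call begins. There is no depth.
- bot.finish_job(): hands the job in, once; it reports no verdict.
Trained networks look in a picture, given as the dict that the camera call returned (one of the last four; its "shot" number tells which), for a name from the list of things; names that differ only in an ending like _2 or _b are one class to them, and where a whole thing is asked for, a point or a joint stands for the part that bears it (a point fixed in the world has none). Each returns a list of dicts, best first, with "conf" (0 to 1); they miss things now and then, are a little off and sometimes report something else, mostly with a low value. They report only what shows in the picture. A call takes as long as a camera call. They do not tell look-alikes from the thing itself.
- bot.masks_of(picture, query): "region" (420x560 bool, what is visible of it) and "pixel" ([column, row] in pixels, amid what is visible of it).
The state is a dict: "time_s": time; "q": joint angles; "dq": joint speeds; "tau": joint torques, N m; "tool_pos": TCP position; "orientation": TCP orientation; "contact_force": force on the tool from outside, world axes, zero at the start; "moment": the same for the moment, N m; "gripper_width": finger opening in m.
Only numpy, scipy, OpenCV 4.12 (cv2) and the standard library are available. Lean on these libraries where they do the work, as an engineer would, in place of code of your own. Each camera call takes 0.05 s, during which the arm holds its last target.

### The job

Load the substrate holder for the evaporator: lay the small substrate block flat and square in the holder's pocket and let go of it, then slide one end of the shadow mask plate in under the spring leaf at the back of the holder, without prying the leaf up, and bring the other end down behind the front ridge. Press the mask down until it lies flat on its seat against the sprung block below, and finish while still holding it down like that with the gripper, so that a colleague can put in the thumb screws. Do not disturb the two thumb screws and the solvent bottle standing on the bench.

Things in the scene. Friction and masses are not known exactly. Their poses are not given: they have to be found in the camera images.
- holder: Substrate holder, fixed: aluminium base plate 8 mm thick, x -80 to +84, y +-47 mm. Origin on the bench under the pocket's middle; z up, x to its back (hinge and leaf), away from the robot. Two ledges 62 mm wide in y, before and behind the pocket, are the mask seat, 24 mm over the bench. Beside them, between the cheeks (|x| < 34 mm), only the base plate lies under the fingers.
- pocket (a point): Middle of the pocket's mouth, in the plane of the mask seat (24 mm over the bench); axes as the holder's. Pocket 60 mm (x) by 50 mm (y), with 3 mm bevels at the mouth. Its sides are only corner lugs (20 < |x| < 30, 25 < |y| < 31 mm): for |x| < 20 mm it is open at both sides, down to the base plate, for the fingers.
- back_stop (a point): On the holder, where the mask's back end stops: x = +58 mm from the pocket, at seat height. Side cheeks by it (x 46 to 60 mm) have faces at y = +-33.5 mm, 6 mm above the seat, and flare outward towards the front down to x = 34. Highest part: the leaf's hinge brackets, 38 mm over the bench, x 66 to 80 mm.
- front_ridge (a point): On the holder, foot of the front ridge's inner face: x = -62 mm from the pocket, at seat height. The ridge is 3 mm higher than the seat and reaches to x = -74; the mask's front end drops in behind it (4 mm play lengthwise in all). Front side cheeks (x -62 to -44 mm): faces y = +-33.5 mm, 3 mm above the seat.
- leaf_lip (a point): Point fixed on the holder, under the middle of the leaf's front bend when the leaf lies down: x = +46 mm from the pocket, 8 mm above the seat. From there back the leaf's underside is level; in front of it the nose turns up, rising 4 mm by x = +40.
- leaf (a joint): Spring leaf: steel strip 50 mm wide in y, 2.5 mm thick, hinged at x = +74 mm, 33.5 mm over the bench; it laps over the back 12 mm of the mask place, 8 mm above the seat (2 mm above a seated mask). Value in rad: 0 lying down (stop), positive lifted; 0.17 is about 5 mm at the lip. A spring holds it down, about 2 N at the lip.
- platen (a joint): Sprung platen, 55 x 39 mm, the pocket's floor. Value in m: 0 up, 0.003 fully down, which takes about 7 N (it starts to move at about 5 N). Up, its top is 7 mm below the seat, so a block on it stands 3 mm above the seat; fully down the block is flush with the seat.
- mask: Shadow mask plate, aluminium, 116 (x) by 62 (y) mm, 6 mm thick, a thin slotted sheet in its middle window; both ends alike; 0.1 kg. Origin: middle of its underside, z up, x lengthwise. It starts on a low rest, underside 14 mm over the bench; its long sides are free to be gripped across the 62 mm.
- mask_end_a (a point): On the mask's underside, 3 mm inside its +x end.
- mask_end_b (a point): On the mask's underside, 3 mm inside its -x end.
- mask_rest: The mask's fixed low rest: two bars 12 mm wide, 50 mm long (y), 14 mm high at x = +-40 mm, joined by a spine 16 mm wide and 4 mm high; origin on the bench under its middle. Between the rests (left) and the holder (right) stands the fixed mask aligner: x over 0.43 m, y -0.27 to 0.10 m with its knobs, 0.25 m high, higher behind; go round in front of it.
- substrate: Substrate block, grey, 56 (x) by 46 (y) mm, 10 mm thick, dark wafer piece let into its top; 0.07 kg. Origin: middle of its underside, z up. In the pocket its 56 mm side lies along the holder's x. It starts wafer piece up on a low rest, underside 10 mm over the bench; grip it across the 46 mm.
- substrate_rest: The block's fixed low rest: two bars 12 mm wide, 36 mm long (y), 10 mm high at x = +-20 mm, joined by a spine 16 mm wide and 4 mm high; origin on the bench under its middle.
- screw_a: Thumb screw standing on its head beside the holder, 16 mm wide, 23 mm high; leave it.
- screw_b: The other thumb screw, the same; leave it.
- ipa: Small white solvent bottle, 36 mm wide, 75 mm high; leave it.
Not all that is in view belongs to the job. What is shaped like the substrate but brown is not meant.

How it is judged:
By the outcome, as a careful person would: the job done as asked, in the order asked, and still so for the second after the job is handed in, while the arm keeps its last pose, push and grip.
It also fails if it takes over 72 s, if anything falls off the work surface, if the arm or the gripper's body presses on something with over 40 N, if the wrist force passes 120 N, or if a joint passes its speed limit or range.

## Working session

There is one attempt and no reset: what is moved stays moved. The work goes in short steps, Python scripts to look and compute and a tool call to move; the robot and the scene stay as the last step left them, time stands still between calls to the robot, and variables do not carry over. Pictures are saved under pics/ and viewed, and the job is handed in when it is done.

Besides the shell and the picture viewer there is one more tool, called after "Emit:" by a JSON object that holds its "name" and its "arguments". arm_command: Moves the arm, as the interface text tells. Its arguments: {"type":"object","properties":{"commands":{"type":"array","items":{"type":"array","items":{"type":"number"}}},"force":{"type":"number"}},"required":["commands"]}

I'll start by looking at the scene from all cameras.

```bash
mkdir -p pics && ls && python3 - <<'E'
from station import bot
import cv2, numpy as np
s=bot.get_state()
for k,v in s.items(): print(k, np.round(v,4))
print(bot.tip_extent)
for n in ["side","top","wrist"]:
    f=bot.grab_frame(n)
    cv2.imwrite(f"pics/a_{n}.png", f["pixels"][:,:,::-1])
    R=f["R"];t=f["t"]
    print(n, f["shot"], np.round(f["camera_matrix"],1).tolist(), "cam pos", np.round(-R.T@t,3), "fwd", np.round(R[2],3))
E
```

```text
pics
time_s 0.0
q [-1.2385  0.4942  1.3462  0.      1.3025 -0.0955]
dq [ 0.001   0.0001  0.     -0.0005  0.0003 -0.0012]
tau [ 0.00000e+00 -8.82157e+01 -3.83871e+01 -2.00000e-04  1.00000e-02
 -0.00000e+00]
tool_pos [ 0.2592 -0.5683  0.2497]
orientation [-3.1403e+00 -1.0000e-04  4.2780e-01]
contact_force [-0.2112  0.2214 -1.1655]
moment [ 0.0352 -0.0017 -0.0634]
gripper_width 0.0851
0.019
side 1 [[493.4, 0.0, 278.9], [0.0, 493.4, 213.7], [0.0, 0.0, 1.0]] cam pos [-0.225 -1.287  0.86 ] fwd [ 0.473  0.727 -0.497]
top 2 [[425.1, 0.0, 276.9], [0.0, 425.1, 208.8], [0.0, 0.0, 1.0]] cam pos [ 0.42  -0.103  1.317] fwd [ 0.096 -0.021 -0.995]
wrist 3 [[317.1, 0.0, 274.4], [0.0, 317.1, 212.8], [0.0, 0.0, 1.0]] cam pos [ 0.326 -0.538  0.374] fwd [-0.263 -0.12  -0.957]
```

View pics/a_top.png

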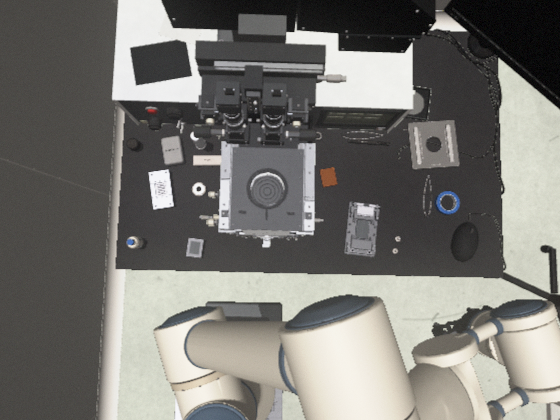

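View pics/a_side.png

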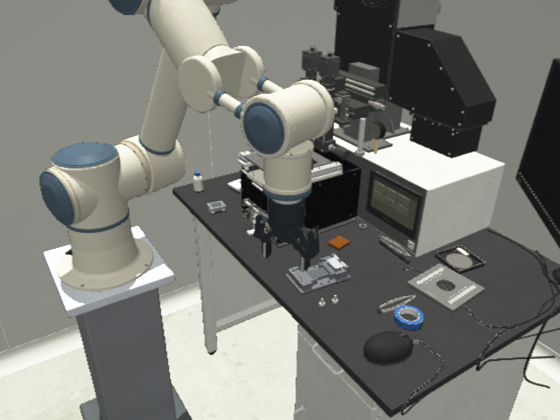

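View pics/a_wrist.png

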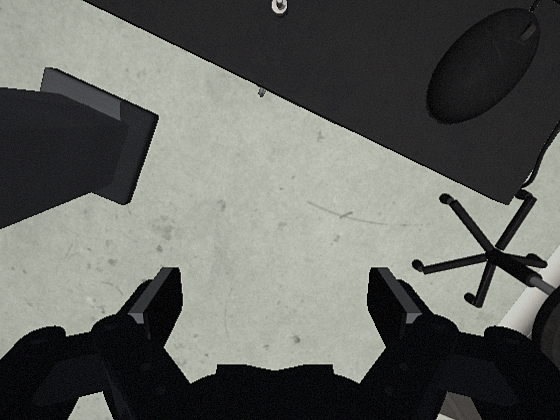

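```bash
cat > h.py <<'E'
from station import bot
import cv2, numpy as np
from scipy.spatial.transform import Rotation as Rn
def ray(f,px):
    K=f["camera_matrix"];R=f["R"];t=f["t"]
    d=R.T@np.linalg.inv(K)@np.array([px[0],px[1],1.0]); c=-R.T@t
    return c,d
def onplane(f,px,z):
    c,d=ray(f,px); return c+d*(z-c[2])/d[2]
def proj(f,X):
    X=np.atleast_2d(X); p=(f["R"]@X.T).T+f["t"]; p=(f["camera_matrix"]@p.T).T
    return p[:,:2]/p[:,2:]
def crop(f,x0,y0,x1,y1,s,name):
    im=f["pixels"][y0:y1,x0:x1,::-1]
    cv2.imwrite("pics/"+name,cv2.resize(im,None,fx=s,fy=s,interpolation=cv2.INTER_CUBIC))
def st():
    s=bot.get_state(); print(round(s["time_s"],3),np.round(s["tool_pos"],4),np.round(s["orientation"],4),np.round(s["contact_force"],2),np.round(s["moment"],3),round(float(s["gripper_width"]),4)); return s
E
python3 - <<'E'
from h import *
f=bot.grab_frame("top")
for q,z in [("substrate",0.02),("mask",0.02),("holder",0.024),("screw_a",0.023),("ipa",0.075),("substrate_rest",0.01),("mask_rest",0.01),("leaf",0.03),("platen",0.017)]:
    for d in bot.masks_of(f,q)[:4]:
        r=d["region"]; ys,xs=np.nonzero(r)
        rect=cv2.minAreaRect(np.c_[xs,ys].astype(np.float32))
        print(q,round(d["conf"],2),np.round(d["pixel"],1),r.sum(),[np.round(a,1) for a in rect],np.round(onplane(f,d["pixel"],z),3), np.round(onplane(f,rect[0],z),3))
crop(f,110,90,310,270,4,"b_left.png")
crop(f,290,150,490,270,4,"b_right.png")
E
```

```text
substrate 0.71 [332.4 177.8] 297 [array([327.9, 177. ]), array([19.4, 15.8]), np.float64(76.0)] [ 0.647 -0.299  0.02 ] [ 0.649 -0.285  0.02 ]
substrate 0.65 [189.8 246. ] 260 [array([194. , 247.5]), array([17., 16.]), np.float64(90.0)] [0.426 0.131 0.02 ] [0.422 0.118 0.02 ]
mask 0.56 [159.8 189.8] 739 [array([160.2, 188.8]), array([37.7, 20.6]), np.float64(82.2)] [0.595 0.23  0.02 ] [0.598 0.229 0.02 ]
holder 0.6 [358.3 226.8] 1641 [array([360.8, 228. ]), array([31.8, 53.7]), np.float64(6.2)] [ 0.497 -0.38   0.024] [ 0.494 -0.388  0.024]
holder 0.21 [162.2 187.1] 800 [array([160.6, 189. ]), array([38.6, 21.6]), np.float64(82.9)] [0.603 0.222 0.024] [0.597 0.227 0.024]
ipa 0.58 [134.1 241.4] 154 [array([134. , 241.5]), array([11., 16.]), np.float64(90.0)] [0.435 0.282 0.075] [0.435 0.282 0.075]
ipa 0.3 [161.7 187.7] 783 [array([160.7, 188.5]), array([38. , 21.3]), np.float64(82.9)] [0.594 0.211 0.075] [0.591 0.214 0.075]
mask_rest 0.49 [135.7 244.4] 180 [array([134., 242.]), array([12., 16.]), np.float64(90.0)] [0.427 0.297 0.01 ] [0.434 0.303 0.01 ]
leaf 0.54 [364.2 208.7] 197 [array([364.5, 209.3]), array([18.2, 12.2]), np.float64(5.7)] [ 0.553 -0.396  0.03 ] [ 0.551 -0.397  0.03 ]
platen 0.56 [362.  225.8] 235 [array([361.5, 229. ]), array([18., 13.]), np.float64(90.0)] [ 0.501 -0.393  0.017] [ 0.491 -0.391  0.017]
```

View pics/b_left.png

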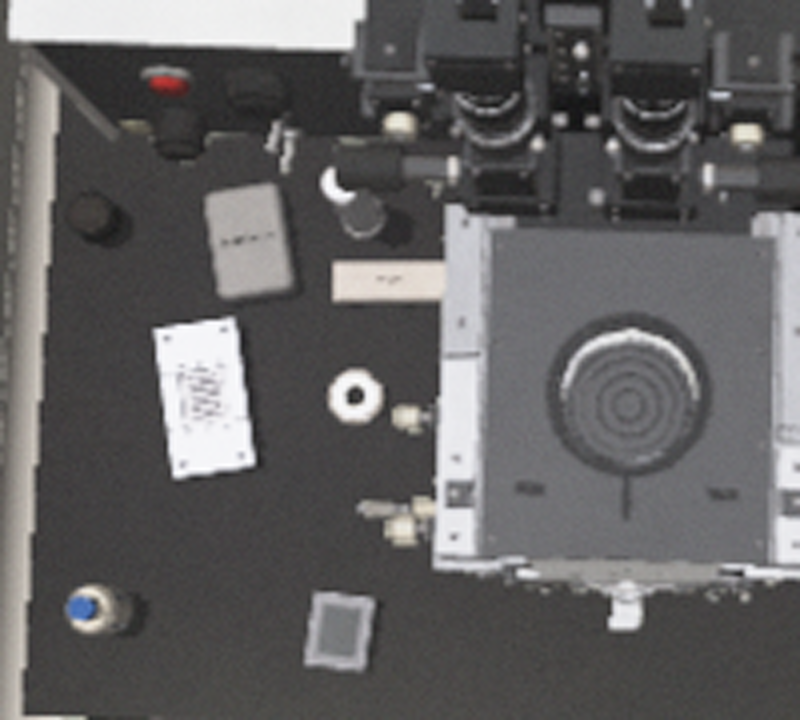

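View pics/b_right.png

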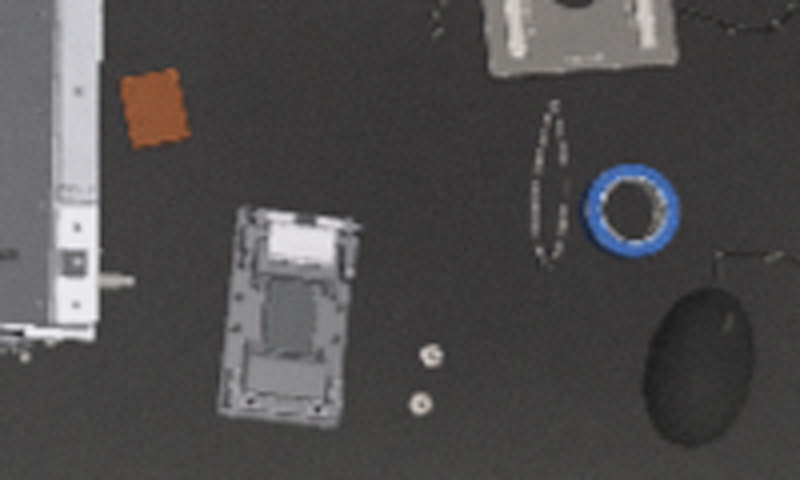

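```bash
cat >> h.py <<'E'
def Rt(yaw,pitch=0.0,roll=np.pi):
    return Rn.from_euler('xyz',[roll,pitch,yaw]).as_matrix()
def plan(goals,claw,p0=None,R0=None,maxmm=60,maxrot=0.17):
    """goals: list of (pos, R). prints rows for moves, tool axes as they stand at row begin"""
    s=bot.get_state()
    p=np.array(s["tool_pos"]) if p0 is None else np.array(p0,float)
    R=Rn.from_euler('xyz',s["orientation"]).as_matrix() if R0 is None else R0
    rows=[]
    for g,G in goals:
        g=np.array(g,float)
        n=max(int(np.ceil(np.linalg.norm(g-p)*1000/maxmm)),int(np.ceil(np.linalg.norm(Rn.from_matrix(R.T@G).as_rotvec())/maxrot)),1)
        for k in range(n,0,-1):
            dv=Rn.from_matrix(R.T@G).as_rotvec()/k
            dt=R.T@((g-p)/k)*1000
            row=list(np.round(dv,3))+list(np.round(dt,1))+[claw]
            rows.append([float(x) for x in row])
            p=p+R@np.array(row[3:6])/1000; R=R@Rn.from_rotvec(row[:3]).as_matrix()
    for i in range(0,len(rows),5): print(rows[i:i+5])
    print("end",np.round(p,4),np.round(Rn.from_matrix(R).as_euler('xyz'),4))
    return rows
E
python3 - <<'E'
from h import *
plan([([0.48,-0.39,0.17],Rt(-0.1))],85)
E
```

```text
[[-0.0, 0.0, 0.106, 55.0, -14.2, 16.1, 85.0], [-0.0, 0.0, 0.105, 53.2, -19.9, 16.0, 85.0], [-0.0, 0.0, 0.106, 50.8, -25.4, 16.1, 85.0], [-0.0, 0.0, 0.105, 47.8, -30.6, 16.0, 85.0], [-0.0, 0.0, 0.106, 44.3, -35.5, 16.1, 85.0]]
end [ 0.48 -0.39  0.17] [-3.1415  0.     -0.1002]
```

Emit:
{"name": "arm_command", "arguments": {"commands": [[0, 0, 0.106, 55, -14, 16, 85], [0, 0, 0.105, 53, -20, 16, 85], [0, 0, 0.106, 51, -25, 16, 85], [0, 0, 0.105, 48, -31, 16, 85], [0, 0, 0.106, 44, -36, 16, 85]]}}

```text
time_s: 1.27
tool_pos: [0.4853, -0.3905, 0.1694]
orientation: [3.137, -0.003, -0.123]
contact_force: [0.3, -0.9, -0.6]
gripper_width: 0.0849
```

```bash
python3 - <<'E'
from h import *
st(); print(bot.tip_extent)
f=bot.grab_frame("wrist")
np.save("f1.npy",f,allow_pickle=True)
cv2.imwrite("pics/c_wrist.png",f["pixels"][:,:,::-1])
crop(f,150,80,420,350,2.2,"c_wrist_z.png")
print(np.round(-f["R"].T@f["t"],4),np.round(f["R"],3).tolist())
for q in ["holder","leaf","platen","screw_a"]:
    for d in bot.masks_of(f,q)[:2]:
        r=d["region"]; ys,xs=np.nonzero(r)
        rect=cv2.minAreaRect(np.c_[xs,ys].astype(np.float32))
        print(q,round(d["conf"],2),np.round(d["pixel"],1),r.sum(),[np.round(a,1) for a in rect])
st()
E
```

```text
1.275 [ 0.4853 -0.3905  0.1694] [ 3.1369e+00 -2.8000e-03 -1.2270e-01] [ 0.3  -0.91 -0.65] [ 0.029 -0.027 -0.005] 0.0849
0.019
[ 0.5579 -0.3985  0.2934] [[-0.123, -0.992, 0.006], [-0.951, 0.12, 0.286], [-0.284, 0.03, -0.958]]
holder 0.6 [274.  183.6] 18029 [array([276.6, 188. ]), array([177.5, 112.4]), np.float64(88.1)]
leaf 0.61 [276.7 127.3] 3305 [array([274.2, 130.1]), array([50.6, 77.2]), np.float64(88.1)]
platen 0.86 [274.1 198. ] 2547 [array([275.9, 196.4]), array([59.7, 43.3]), np.float64(88.8)]
screw_a 0.71 [399.  207.1] 296 [array([397.5, 206.5]), array([17., 19.]), np.float64(90.0)]
1.525 [ 0.4838 -0.3918  0.1699] [ 3.137e+00 -2.300e-03 -1.173e-01] [-0.63 -0.07 -0.28] [-0.003  0.017  0.013] 0.0854
```

View pics/c_wrist_z.png

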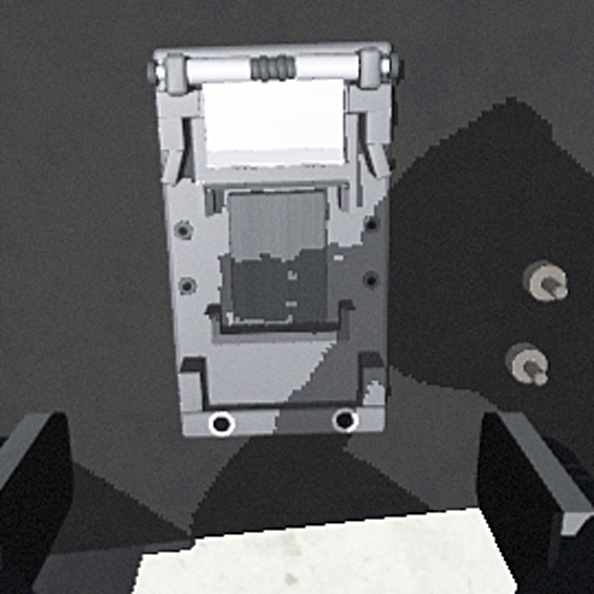

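View pics/c_wrist.png

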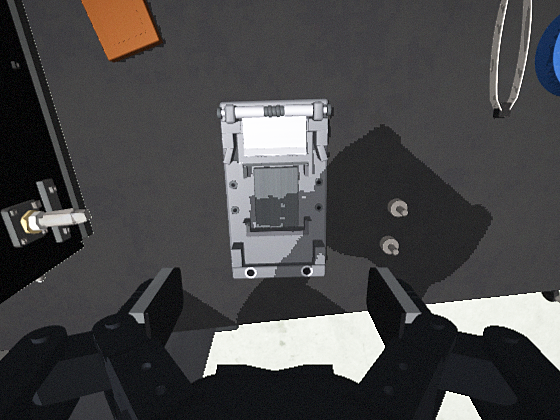

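```bash
python3 - <<'E'
from h import *
s=st()
f=bot.grab_frame("wrist")
np.save("f1.npy",f,allow_pickle=True)
R=f["R"];c=-R.T@f["t"]
print(c, "cam in tool", np.round(Rn.from_euler('xyz',s["orientation"]).as_matrix().T@(c-s["tool_pos"]),4))
im=f["pixels"][95:285,212:338,::-1]
big=cv2.resize(im,None,fx=3,fy=3,interpolation=cv2.INTER_LANCZOS4)
for u in range(220,340,20): cv2.line(big,((u-212)*3,0),((u-212)*3,6),(0,255,255),1); 
for v in range(100,285,20): cv2.line(big,(0,(v-95)*3),(6,(v-95)*3),(0,255,255),1)
# two halves at larger zoom
a=cv2.resize(f["pixels"][95:195,212:338,::-1],None,fx=6,fy=6,interpolation=cv2.INTER_CUBIC)
b=cv2.resize(f["pixels"][190:285,212:338,::-1],None,fx=6,fy=6,interpolation=cv2.INTER_CUBIC)
cv2.imwrite("pics/d_a.png",a);cv2.imwrite("pics/d_b.png",b)
E
```

```text
1.525 [ 0.4838 -0.3918  0.1699] [ 3.137e+00 -2.300e-03 -1.173e-01] [-0.63 -0.07 -0.28] [-0.003  0.017  0.013] 0.0854
[ 0.55654893 -0.39947911  0.2938255 ] cam in tool [ 0.0734 -0.0003 -0.1238]
```

View pics/d_a.png

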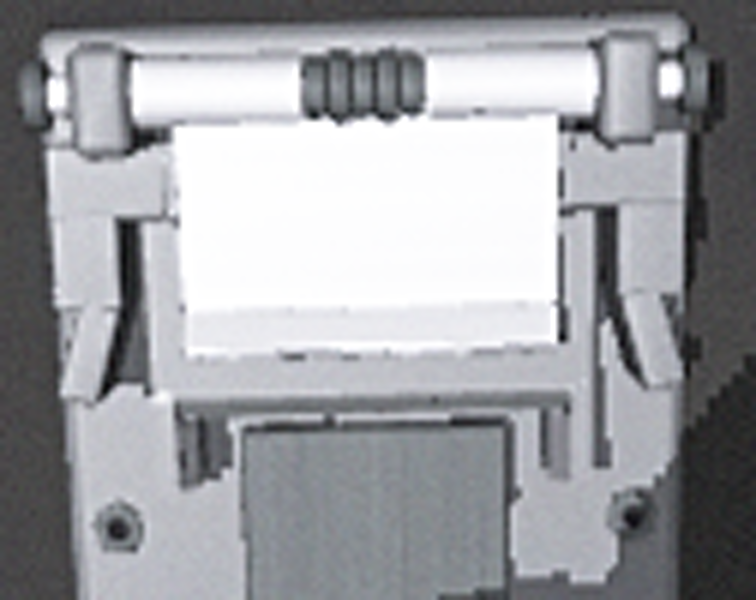

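View pics/d_b.png

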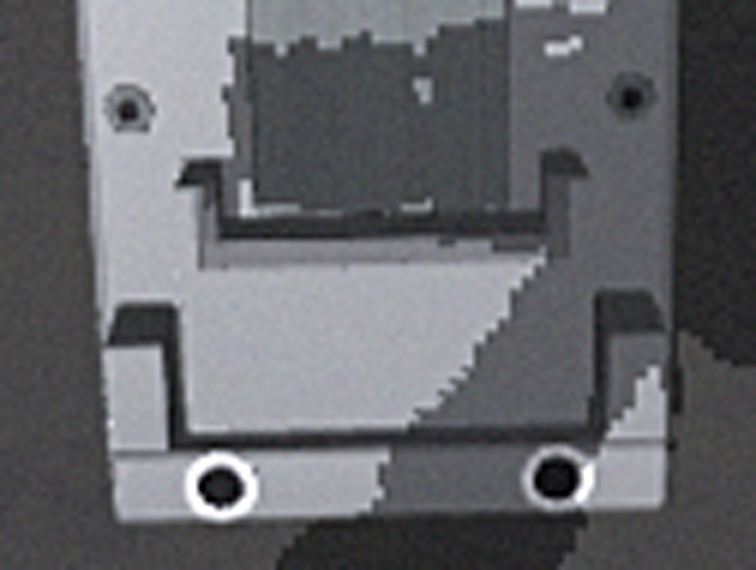

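```bash
cat > fit.py <<'E'
from h import *
from scipy.optimize import least_squares
def fitpose(f,M,P,z0=0.0,p0=(0.49,-0.39,-0.1),fz=False):
    M=np.array(M)/1000.;P=np.array(P)
    def res(p):
        c,s=np.cos(p[2]),np.sin(p[2])
        X=np.c_[p[0]+c*M[:,0]-s*M[:,1],p[1]+s*M[:,0]+c*M[:,1],M[:,2]+z0+(p[3] if fz else 0)]
        return (proj(f,X)-P).ravel()
    r=least_squares(res,list(p0)+([0] if fz else []),loss='soft_l1',f_scale=0.5)
    return r.x,res(r.x).reshape(-1,2)
E
python3 - <<'E'
from fit import *
f=np.load("f1.npy",allow_pickle=True).item()
A=lambda x,y:(212+(x+.5)/6-.5,95+(y+.5)/6-.5)
B=lambda x,y:(212+(x+.5)/6-.5,190+(y+.5)/6-.5)
M=[(46,25,34.5),(46,-25,34.5),(27.5,19.5,17),(27.5,-19.5,17),(46,33.5,30),(46,-33.5,30),(60,33.5,30),(60,-33.5,30),(-44,33.5,27),(-44,-33.5,27),(-62,33.5,27),(-62,-33.5,27)]
P=[A(187,310),A(557,302),A(243,428),A(508,424),A(112,305),A(626,296),A(117,217),A(618,208),B(164,346),B(608,333),B(168,448),B(600,440)]
for fz in (False,True):
    x,r=fitpose(f,M,P,fz=fz)
    print(np.round(x,4));print(np.round(r,1).tolist())
np.save("holder.npy",fitpose(f,M,P)[0])
E
```

```text
[ 0.4895 -0.3932 -0.0974]
[[-0.4, 0.0], [0.2, 0.0], [-0.6, 0.1], [-0.0, -0.2], [2.2, 0.6], [-1.4, 0.3], [0.3, -2.4], [0.2, -2.8], [-0.2, -0.4], [-0.3, 0.1], [0.1, 0.6], [0.7, 0.4]]
[ 0.4894 -0.3932 -0.098  -0.0007]
[[-0.3, 0.1], [0.1, 0.1], [-0.5, 0.1], [-0.1, -0.2], [2.3, 0.7], [-1.5, 0.4], [0.5, -2.3], [0.1, -2.6], [-0.2, -0.6], [-0.5, -0.0], [0.2, 0.4], [0.6, 0.2]]
```

```bash
python3 - <<'E'
from h import *
f=bot.grab_frame("top")
for nm,p in [("frontleft",(218.7,232.5)),("knob1 tip",(200,218)),("knob1b",(207,224)),("knob2",(208,194)),("sub c",(195,248)),("frontknob",(266,246)),("frontright",(315,233))]:
    print(nm,[ (z,np.round(onplane(f,p,z)[:2],3).tolist()) for z in (0.02,0.1,0.2,0.25)])
E
```

```text
frontleft [(0.02, [0.469, 0.046]), (0.1, [0.466, 0.036]), (0.2, [0.462, 0.025]), (0.25, [0.461, 0.019])]
knob1 tip [(0.02, [0.512, 0.104]), (0.1, [0.506, 0.091]), (0.2, [0.499, 0.075]), (0.25, [0.496, 0.067])]
knob1b [(0.02, [0.494, 0.082]), (0.1, [0.49, 0.071]), (0.2, [0.484, 0.056]), (0.25, [0.481, 0.049])]
knob2 [(0.02, [0.586, 0.083]), (0.1, [0.576, 0.071]), (0.2, [0.563, 0.057]), (0.25, [0.557, 0.05])]
sub c [(0.02, [0.42, 0.115]), (0.1, [0.42, 0.102]), (0.2, [0.42, 0.085]), (0.25, [0.42, 0.077])]
frontknob [(0.02, [0.432, -0.099]), (0.1, [0.431, -0.1]), (0.2, [0.43, -0.1]), (0.25, [0.43, -0.1])]
frontright [(0.02, [0.475, -0.248]), (0.1, [0.472, -0.239]), (0.2, [0.468, -0.228]), (0.25, [0.465, -0.222])]
```

```bash
python3 - <<'E'
from h import *
plan([([0.38,-0.30,0.29],Rt(0.7)),([0.37,-0.10,0.30],Rt(1.4)),([0.37,0.05,0.29],Rt(2.1)),([0.405,0.112,0.19],Rt(3.04))],85,maxrot=0.18)
E
```

```text
[[0.001, -0.0, -0.164, -22.6, -15.8, -24.1, 85.0], [0.001, -0.0, -0.164, -19.8, -19.3, -24.1, 85.0], [0.001, -0.0, -0.164, -16.3, -22.3, -24.1, 85.0], [0.001, -0.0, -0.164, -12.5, -24.7, -24.0, 85.0], [0.002, -0.0, -0.163, -8.2, -26.5, -24.0, 85.0]]
[[0.0, -0.0, -0.175, 30.3, -39.9, -2.5, 85.0], [0.0, -0.0, -0.175, 36.8, -34.0, -2.5, 85.0], [0.0, -0.0, -0.175, 42.1, -27.1, -2.5, 85.0], [0.0, -0.0, -0.175, 46.1, -19.3, -2.5, 85.0], [0.0, -0.0, -0.175, 37.0, -6.4, 2.5, 85.0]]
[[0.0, -0.0, -0.175, 37.5, 0.2, 2.5, 85.0], [0.0, -0.0, -0.175, 36.9, 6.7, 2.5, 85.0], [0.0, -0.0, -0.175, 35.2, 12.9, 2.6, 85.0], [0.0, 0.0, -0.157, 6.0, 10.3, 16.7, 85.0], [0.0, 0.0, -0.157, 4.3, 11.0, 16.7, 85.0]]
[[0.0, 0.0, -0.157, 2.5, 11.6, 16.6, 85.0], [0.0, 0.0, -0.156, 0.7, 11.8, 16.7, 85.0], [0.0, 0.0, -0.157, -1.2, 11.8, 16.6, 85.0], [0.0, 0.0, -0.156, -3.1, 11.5, 16.7, 85.0]]
end [0.405 0.112 0.19 ] [3.1413e+00 1.0000e-04 3.0396e+00]
```

Emit:
{"name": "arm_command", "arguments": {"commands": [[0, 0, -0.164, -23, -16, -24, 85], [0, 0, -0.164, -20, -19, -24, 85], [0, 0, -0.164, -16, -22, -24, 85], [0, 0, -0.164, -12, -25, -24, 85], [0, 0, -0.164, -8, -26, -24, 85]]}}

```text
time_s: 2.25
tool_pos: [0.3733, -0.3033, 0.2929]
orientation: [3.135, 0.002, 0.718]
contact_force: [0.4, 0.4, 0.6]
gripper_width: 0.085
```

Emit:
{"name": "arm_command", "arguments": {"commands": [[0, 0, -0.175, 30, -40, -2, 85], [0, 0, -0.175, 37, -34, -2, 85], [0, 0, -0.175, 42, -27, -2, 85], [0, 0, -0.175, 46, -19, -2, 85], [0, 0, -0.175, 37, -6, 2, 85]]}}

```text
time_s: 2.88
tool_pos: [0.354, -0.0661, 0.301]
orientation: [3.131, 0.013, 1.61]
contact_force: [0.1, 1.0, 0.0]
gripper_width: 0.0848
```

```bash
python3 - <<'E'
from h import *
plan([([0.37,0.05,0.29],Rt(2.1)),([0.405,0.112,0.19],Rt(3.04))],85,maxrot=0.18)
E
```

```text
[[0.002, 0.005, -0.163, 38.5, 6.8, 3.2, 85.0], [0.003, 0.005, -0.163, 36.9, 13.0, 3.4, 85.0], [0.002, 0.005, -0.164, 34.2, 18.8, 3.6, 85.0], [-0.0, 0.0, -0.157, 6.0, 10.2, 16.7, 85.0], [-0.0, 0.0, -0.157, 4.3, 11.1, 16.6, 85.0]]
[[-0.0, 0.0, -0.156, 2.5, 11.6, 16.7, 85.0], [-0.0, 0.0, -0.157, 0.7, 11.8, 16.6, 85.0], [-0.0, 0.0, -0.156, -1.2, 11.8, 16.7, 85.0], [-0.0, 0.0, -0.157, -3.0, 11.5, 16.6, 85.0]]
end [0.405 0.112 0.19 ] [-3.1412e+00  2.0000e-04  3.0404e+00]
```

Emit:
{"name": "arm_command", "arguments": {"commands": [[0.002, 0.005, -0.163, 38, 7, 3, 85], [0.002, 0.005, -0.163, 37, 13, 3, 85], [0.002, 0.005, -0.164, 34, 19, 3, 85], [0, 0, -0.157, 6, 10, 17, 85], [0, 0, -0.157, 4, 11, 17, 85]]}}

```text
time_s: 3.5
tool_pos: [0.3821, 0.072, 0.2595]
orientation: [3.136, 0.008, 2.438]
contact_force: [-0.9, -0.1, -0.3]
gripper_width: 0.085
```

Emit:
{"name": "arm_command", "arguments": {"commands": [[0, 0, -0.156, 2, 12, 17, 85], [0, 0, -0.157, 1, 12, 17, 85], [0, 0, -0.156, -1, 12, 17, 85], [0, 0, -0.157, -3, 11, 17, 85], [0, 0, 0, 0, 0, 0, 85]]}}

```text
time_s: 4.12
tool_pos: [0.4073, 0.1112, 0.1911]
orientation: [-3.141, 0.014, 3.079]
contact_force: [-0.1, -1.1, 1.3]
gripper_width: 0.0847
```

```bash
python3 - <<'E'
from h import *
s=st()
f=bot.grab_frame("wrist")
np.save("f2.npy",f,allow_pickle=True)
cv2.imwrite("pics/e_wrist.png",f["pixels"][:,:,::-1])
for q in ["substrate"]:
    for d in bot.masks_of(f,q)[:2]:
        r=d["region"]; ys,xs=np.nonzero(r)
        rect=cv2.minAreaRect(np.c_[xs,ys].astype(np.float32))
        print(q,round(d["conf"],2),np.round(d["pixel"],1),r.sum(),[np.round(a,1) for a in rect], np.round(onplane(f,rect[0],0.02),4))
        b=cv2.boxPoints(rect); print(np.round([onplane(f,p,0.02)[:2] for p in b],4).tolist())
E
```

```text
4.125 [0.4073 0.1112 0.1911] [-3.1415  0.0139  3.0789] [-0.09 -1.07  1.32] [-0.009  0.006 -0.014] 0.0847
substrate 0.89 [284.2 205.6] 2675 [array([282.2, 206.4]), array([48.2, 56.7]), np.float64(2.4)] [0.4191 0.118  0.02  ]
[[0.4458, 0.0914], [0.389, 0.0982], [0.3938, 0.1433], [0.451, 0.1391]]
```

View pics/e_wrist.png

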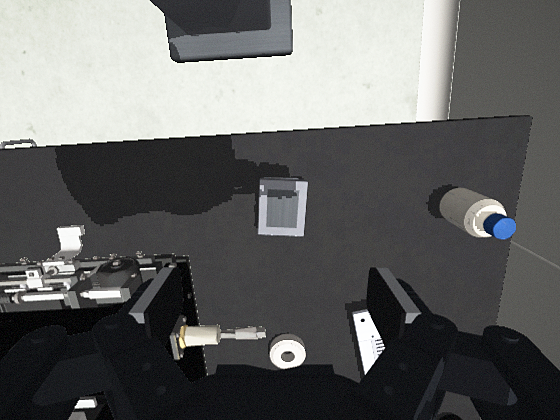

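```bash
python3 - <<'E'
from h import *
f=bot.grab_frame("wrist"); st()
np.save("f2.npy",f,allow_pickle=True)
big=cv2.resize(f["pixels"][165:250,240:330,::-1],None,fx=7,fy=7,interpolation=cv2.INTER_CUBIC)
cv2.imwrite("pics/e_z.png",big)
for p in [(190,258),(205,375),(262,334),(152,255)]:
    print(p,[np.round(onplane(f,p,z)[:2],3).tolist() for z in (0,0.05,0.1,0.15)])
E
```

```text
4.275 [0.4075 0.1111 0.1922] [3.1414 0.0158 3.0757] [-0.63  0.76 -0.17] [ 0.002 -0.018 -0.074] 0.085
(190, 258) [[0.478, 0.014], [0.454, 0.03], [0.431, 0.047], [0.408, 0.063]]
(205, 375) [[0.638, 0.009], [0.589, 0.026], [0.541, 0.043], [0.492, 0.06]]
(262, 334) [[0.582, 0.085], [0.542, 0.09], [0.502, 0.095], [0.463, 0.1]]
(152, 255) [[0.471, -0.027], [0.449, -0.004], [0.427, 0.019], [0.405, 0.041]]
```

View pics/e_z.png

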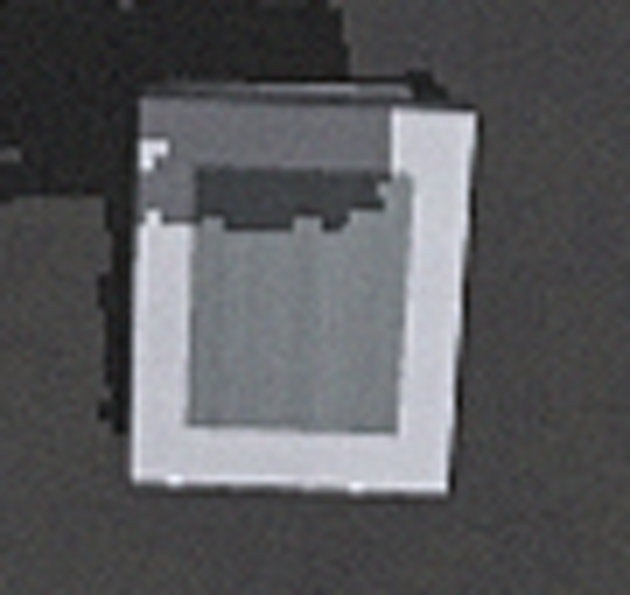

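```bash
python3 - <<'E'
from fit import *
f=np.load("f2.npy",allow_pickle=True).item()
A=lambda x,y:(240+(x+.5)/7-.5,165+(y+.5)/7-.5)
M=[(-28,-23,20),(-28,23,20),(28,23,20),(28,-23,20)]
P=[A(140,97),A(476,110),A(446,492),A(132,483)]
for fz in (False,True):
    x,r=fitpose(f,M,P,p0=(0.42,0.118,-0.1),fz=fz); print(np.round(x,4),np.round(r,2).tolist())
x,r=fitpose(f,M,P,p0=(0.42,0.118,-0.1)); np.save("sub.npy",x)
st()
print(proj(f,[[x[0],x[1],0.02]]))
yaw=x[2]+np.pi
print("--hover 45mm");plan([([x[0],x[1],0.075],Rt(yaw))],70)
print("--down");plan([([x[0],x[1],0.023],Rt(yaw))],70,p0=[x[0],x[1],0.075],R0=Rt(yaw),maxmm=30)
E
```

```text
[ 0.4209  0.1178 -0.1047] [[-0.38, -0.13], [0.31, -0.18], [0.69, 0.39], [-0.53, 0.06]]
[ 0.422   0.1178 -0.1052 -0.0036] [[-0.08, 0.15], [-0.0, 0.1], [0.41, 0.01], [-0.26, -0.33]]
4.275 [0.4075 0.1111 0.1922] [3.1414 0.0158 3.0757] [-0.63  0.76 -0.17] [ 0.002 -0.018 -0.074] 0.085
[[282.2201055  207.58624535]]
--hover 45mm
[[0.0, 0.008, 0.019, -5.6, 3.8, 58.7, 70.0], [0.001, 0.008, 0.02, -5.9, 3.9, 58.7, 70.0]]
end [0.4209 0.1178 0.075 ] [-3.1411e+00 -2.0000e-04  3.0367e+00]
--down
[[0.0, 0.0, 0.0, 0.0, -0.0, 26.0, 70.0], [0.0, 0.0, 0.0, 0.0, -0.0, 26.0, 70.0]]
end [0.4209 0.1178 0.023 ] [3.1416 0.     3.0369]
```

Emit:
{"name": "arm_command", "arguments": {"commands": [[0, 0.008, 0.019, -6, 4, 50, 70], [0, 0.008, 0.02, -6, 4, 50, 70], [0, 0, 0, 0, 0, 0, 70]]}}

```text
time_s: 4.65
tool_pos: [0.4242, 0.117, 0.0936]
orientation: [3.139, 0.007, 3.026]
contact_force: [-1.0, -0.4, -0.2]
gripper_width: 0.0696
```

```bash
python3 - <<'E'
from h import *
st(); x=np.load("sub.npy"); yaw=x[2]+np.pi
f=bot.grab_frame("wrist"); np.save("f3.npy",f,allow_pickle=True)
cv2.imwrite("pics/g_wrist.png",f["pixels"][:,:,::-1])
plan([([x[0],x[1],0.0225],Rt(yaw))],70,maxmm=30)
E
```

```text
4.65 [0.4242 0.117  0.0936] [3.1394 0.0065 3.0262] [-1.01 -0.39 -0.2 ] [0.034 0.009 0.01 ] 0.0696
[[0.001, 0.003, -0.003, 1.5, 0.0, 24.2, 70.0], [0.001, 0.003, -0.003, 1.4, 0.1, 24.2, 70.0], [0.001, 0.003, -0.004, 1.3, 0.1, 24.3, 70.0]]
end [0.421  0.1178 0.0225] [-3.1413e+00 -2.0000e-04  3.0369e+00]
```

View pics/g_wrist.png

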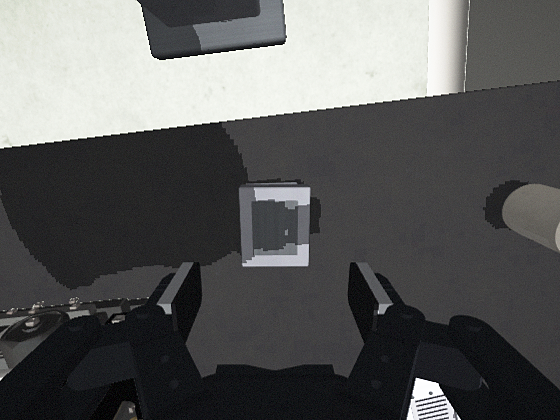

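```bash
python3 - <<'E'
from h import *
f=np.load("f3.npy",allow_pickle=True).item()
big=cv2.resize(f["pixels"][172:275,230:322,::-1],None,fx=6,fy=6,interpolation=cv2.INTER_CUBIC)
cv2.imwrite("pics/g_z.png",big)
E
```

```text
(no output)
```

View pics/g_z.png

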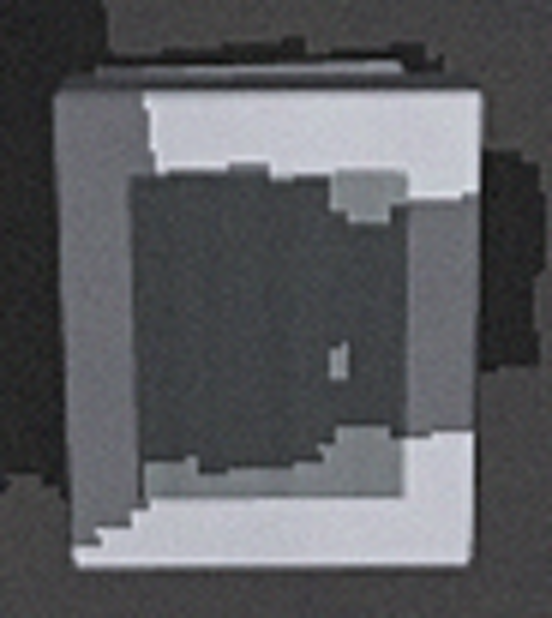

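```bash
python3 - <<'E'
from fit import *
f=np.load("f3.npy",allow_pickle=True).item()
A=lambda x,y:(230+(x+.5)/6-.5,172+(y+.5)/6-.5)
M=[(-28,-23,20),(-28,23,20),(28,23,20),(28,-23,20)]
P=[A(55,92),A(483,92),A(471,566),A(75,567)]
for fz in (False,True):
    x,r=fitpose(f,M,P,p0=(0.42,0.118,-0.1),fz=fz); print(np.round(x,4),np.round(r,2).tolist())
s=st()
R=Rn.from_euler('xyz',s["orientation"]).as_matrix()
print("in tool", np.round(R.T@(np.array([x[0],x[1],0.02])-s["tool_pos"]),4))
x,r=fitpose(f,M,P,p0=(0.42,0.118,-0.1)); np.save("sub.npy",x)
plan([([x[0],x[1],0.0225],Rt(x[2]+np.pi))],70,maxmm=30)
E
```

```text
[ 0.421   0.1179 -0.1119] [[-0.45, -0.2], [0.8, -0.54], [0.38, 0.42], [-0.66, 0.58]]
[ 0.4219  0.1178 -0.111  -0.0027] [[-0.0, 0.31], [0.24, -0.1], [-0.03, -0.2], [-0.21, 0.01]]
4.7 [0.4247 0.1171 0.0952] [3.1389 0.0088 3.0269] [ 0.04 -0.12  0.87] [-0.039 -0.024 -0.025] 0.0701
in tool [0.0035 0.0002 0.0752]
[[0.001, 0.003, -0.001, 1.5, 0.1, 24.2, 70.0], [0.001, 0.003, -0.001, 1.4, 0.1, 24.2, 70.0], [0.001, 0.003, -0.001, 1.3, 0.1, 24.3, 70.0]]
end [0.421  0.1179 0.0225] [-3.1413e+00 -2.0000e-04  3.0299e+00]
```

Emit:
{"name": "arm_command", "arguments": {"commands": [[0.001, 0.003, 0, 1, 0, 24, 70], [0.001, 0.003, 0, 1, 0, 24, 70], [0.001, 0.003, 0, 1, 0, 20, 70], [0, 0, 0, 0, 0, 0, 70]]}}

```text
time_s: 5.2
tool_pos: [0.4263, 0.1171, 0.0352]
orientation: [3.139, 0.012, 3.024]
contact_force: [-0.3, 0.2, -0.2]
gripper_width: 0.0701
```

```bash
python3 - <<'E'
from h import *
st(); x=np.load("sub.npy")
plan([([0.4214,x[1],0.0225],Rt(x[2]+np.pi))],70,maxmm=30)
E
```

```text
5.2 [0.4263 0.1171 0.0352] [3.139  0.0119 3.0239] [-0.28  0.22 -0.21] [0.05  0.01  0.066] 0.0701
[[0.003, 0.012, -0.006, 5.2, 0.2, 12.7, 70.0]]
end [0.4214 0.1179 0.0225] [-3.1411 -0.      3.0299]
```

Emit:
{"name": "arm_command", "arguments": {"commands": [[0.003, 0.012, -0.006, 5, 0, 9, 70], [0.001, 0.004, 0, 1, 0, 4, 70], [0, 0, 0, 0, 0, 0, 70]]}}

```text
time_s: 5.58
tool_pos: [0.4218, 0.1179, 0.025]
orientation: [-3.141, -0.0, 3.03]
contact_force: [0.3, -0.1, 0.6]
gripper_width: 0.0699
```

```bash
python3 - <<'E'
from h import *
st(); x=np.load("sub.npy")
plan([([0.4214,x[1],0.0225],Rt(x[2]+np.pi))],70,maxmm=30)
E
```

```text
5.575 [0.4218 0.1179 0.025 ] [-3.1411e+00 -1.0000e-04  3.0298e+00] [ 0.25 -0.05  0.58] [ 0.004 -0.07  -0.006] 0.0699
[[-0.0, -0.0, 0.0, 0.4, 0.0, 2.5, 70.0]]
end [0.4214 0.1179 0.0225] [-3.1411e+00 -1.0000e-04  3.0298e+00]
```

Emit:
{"name": "arm_command", "arguments": {"commands": [[0, 0, 0, 0.4, 0, 2.5, 70], [0, 0, 0, 0, 0, 0, 40], [0, 0, 0, 0, 0, 0, 40], [0, 0, 0, 0, 0, 0, 40], [0, 0, 0, 0, 0, 0, 40]], "force": 50}}

```text
time_s: 6.2
tool_pos: [0.4216, 0.118, 0.0231]
orientation: [-3.141, 0.001, 3.03]
contact_force: [-0.4, 0.0, -0.7]
gripper_width: 0.0447
```

Emit:
{"name": "arm_command", "arguments": {"commands": [[0, 0, 0, 0, 0, 0, 40], [0, 0, 0, 0, 0, 0, 40]], "force": 50}}

```text
time_s: 6.45
tool_pos: [0.4215, 0.118, 0.023]
orientation: [-3.141, 0.0, 3.03]
contact_force: [-0.7, -0.3, 1.6]
gripper_width: 0.0449
```

```bash
python3 - <<'E'
from h import *
st()
f=bot.grab_frame("wrist"); np.save("f4.npy",f,allow_pickle=True)
cv2.imwrite("pics/i_wrist.png",f["pixels"][:,:,::-1])
E
```

```text
6.45 [0.4215 0.118  0.023 ] [-3.1412e+00  4.0000e-04  3.0298e+00] [-0.74 -0.33  1.6 ] [-0.097  0.068  0.017] 0.0449
```

View pics/i_wrist.png

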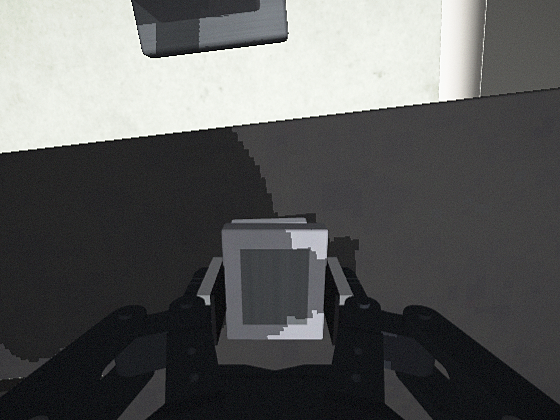

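```bash
python3 - <<'E'
from h import *
Y=3.044
plan([([0.415,0.118,0.08],Rt(3.03)),([0.375,0.06,0.26],Rt(3.03)),([0.37,-0.12,0.29],Rt(Y)),([0.40,-0.29,0.25],Rt(Y)),([0.475,-0.385,0.17],Rt(Y))],40,maxmm=60)
E
```

```text
[[-0.0, 0.0, -0.0, 6.5, -0.7, -57.0, 40.0], [-0.0, 0.0, -0.0, 8.3, -15.5, -45.0, 40.0], [-0.0, 0.0, -0.0, 8.3, -15.6, -45.0, 40.0], [-0.0, 0.0, -0.0, 8.3, -15.5, -45.0, 40.0], [-0.0, 0.0, -0.0, 8.3, -15.6, -44.9, 40.0]]
[[-0.0, 0.0, -0.004, -3.8, -44.9, -7.5, 40.0], [-0.0, 0.0, -0.003, -3.6, -44.9, -7.5, 40.0], [-0.0, 0.0, -0.004, -3.5, -44.9, -7.5, 40.0], [-0.0, 0.0, -0.003, -3.2, -44.8, -7.5, 40.0], [-0.0, 0.0, -0.0, -15.5, -55.4, 13.4, 40.0]]
[[-0.0, 0.0, -0.0, -15.5, -55.4, 13.4, 40.0], [-0.0, 0.0, -0.0, -15.5, -55.5, 13.3, 40.0], [-0.0, 0.0, -0.0, -28.0, -29.1, 26.7, 40.0], [-0.0, 0.0, -0.0, -27.9, -29.0, 26.7, 40.0], [-0.0, 0.0, -0.0, -28.0, -29.1, 26.7, 40.0]]
end [ 0.475 -0.385  0.17 ] [-3.1412e+00  4.0000e-04  3.0438e+00]
```

Emit:
{"name": "arm_command", "arguments": {"commands": [[0, 0, 0, 2, 0, -30, 40], [0, 0, 0, 9, -14, -45, 40], [0, 0, 0, 9, -15, -50, 40], [0, 0, 0, 9, -15, -50, 40], [0, 0, 0, 9, -15, -50, 40]]}}

```text
time_s: 7.12
tool_pos: [0.3748, 0.0626, 0.2516]
orientation: [-3.14, -0.006, 3.031]
contact_force: [1.0, -0.7, -0.9]
gripper_width: 0.0446
```

Emit:
{"name": "arm_command", "arguments": {"commands": [[0, 0, -0.004, -4, -45, -8, 40], [0, 0, -0.004, -4, -45, -8, 40], [0, 0, -0.004, -4, -45, -8, 40], [0, 0, -0.003, -3, -45, -7, 40]]}}

```text
time_s: 7.62
tool_pos: [0.371, -0.1215, 0.2875]
orientation: [-3.14, 0.001, 3.051]
contact_force: [1.9, -0.1, -1.4]
gripper_width: 0.0448
```

```bash
python3 - <<'E'
from h import *
Y=3.044
st()
plan([([0.40,-0.29,0.25],Rt(Y)),([0.475,-0.385,0.17],Rt(Y))],40,maxmm=60)
E
```

```text
7.625 [ 0.371  -0.1215  0.2875] [-3.1396e+00  1.4000e-03  3.0508e+00] [ 1.87 -0.13 -1.41] [ 0.015 -0.005  0.038] 0.0448
[[-0.001, 0.0, 0.002, -14.7, -55.0, 12.6, 40.0], [-0.0, 0.001, 0.002, -14.8, -55.0, 12.6, 40.0], [-0.001, 0.0, 0.003, -15.0, -55.0, 12.6, 40.0], [0.0, 0.0, -0.0, -27.9, -29.1, 26.7, 40.0], [0.0, 0.0, -0.0, -28.0, -29.1, 26.7, 40.0]]
[[0.0, 0.0, -0.0, -27.9, -29.1, 26.6, 40.0]]
end [ 0.475 -0.385  0.17 ] [3.1415e+00 4.0000e-04 3.0438e+00]
```

Emit:
{"name": "arm_command", "arguments": {"commands": [[0, 0, 0.002, -10, -55, 12, 40], [0, 0, 0.002, -12, -55, 12, 40], [0, 0, 0.003, -15, -55, 12, 40], [0, 0, 0, -28, -30, 27, 40], [0, 0, 0, -28, -30, 27, 40]]}}

```text
time_s: 8.25
tool_pos: [0.4421, -0.3646, 0.198]
orientation: [-3.137, 0.006, 3.04]
contact_force: [0.5, -0.0, 0.0]
gripper_width: 0.0446
```

Emit:
{"name": "arm_command", "arguments": {"commands": [[0, 0, 0, -28, -29, 27, 40], [0, 0, 0, 0, 0, 0, 40], [0, 0, 0, 0, 0, 0, 40]]}}

```text
time_s: 8.62
tool_pos: [0.4675, -0.3984, 0.167]
orientation: [-3.14, 0.002, 3.039]
contact_force: [-0.8, 0.1, -0.7]
gripper_width: 0.0448
```

```bash
python3 - <<'E'
from h import *
s=st()
f=bot.grab_frame("wrist"); np.save("f5.npy",f,allow_pickle=True)
cv2.imwrite("pics/j_wrist.png",f["pixels"][:,:,::-1])
E
```

```text
8.625 [ 0.4675 -0.3984  0.167 ] [-3.1400e+00  2.2000e-03  3.0385e+00] [-0.78  0.08 -0.68] [-0.033  0.01  -0.016] 0.0448
```

View pics/j_wrist.png

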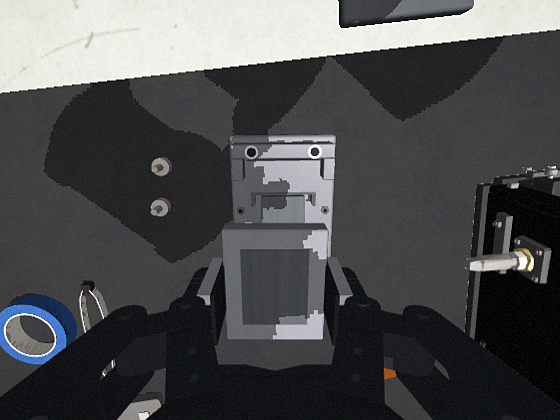

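```bash
python3 - <<'E'
from h import *
f=np.load("f5.npy",allow_pickle=True).item()
big=cv2.resize(f["pixels"][130:228,225:342,::-1],None,fx=6,fy=6,interpolation=cv2.INTER_CUBIC)
cv2.imwrite("pics/j_z.png",big)
E
```

```text
(no output)
```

View pics/j_z.png

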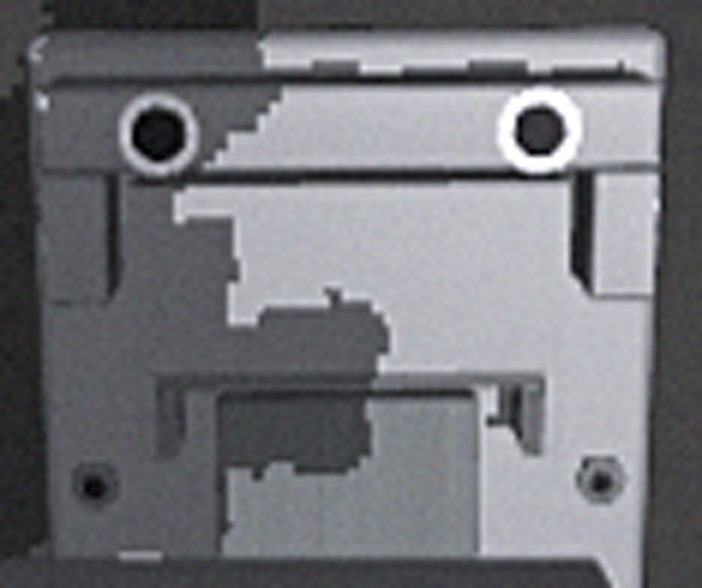

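```bash
python3 - <<'E'
from fit import *
f=np.load("f5.npy",allow_pickle=True).item()
A=lambda x,y:(225+(x+.5)/6-.5,130+(y+.5)/6-.5)
M=[(-62,-33.5,27),(-62,33.5,27),(-44,-33.5,27),(-44,33.5,27),(-27.5,-19.5,17),(-27.5,19.5,17),(-20,-31,24),(-20,31,24)]
P=[A(107,173),A(594,171),A(108,301),A(596,297),A(218,394),A(476,394),A(160,455),A(543,453)]
for fz in (False,True):
    x,r=fitpose(f,M,P,fz=fz); print(np.round(x,4),np.round(r,1).tolist())
x,r=fitpose(f,M,P)
np.save("holder2.npy",x)
print("first est",np.load("holder.npy"))
s=st(); R=Rn.from_euler('xyz',s["orientation"]).as_matrix()
print("pocket in tool",R.T@(np.array([x[0],x[1],0.024])-s["tool_pos"]))
# block held in image: corners of the top face in the tool frame
big=cv2.resize(f["pixels"][215:345,215:345,::-1],None,fx=4.5,fy=4.5,interpolation=cv2.INTER_CUBIC)
cv2.imwrite("pics/k_z.png",big)
E
```

```text
[ 0.4888 -0.3933 -0.0985] [[-0.0, -0.5], [-0.0, -0.6], [0.6, -0.3], [-1.2, -0.0], [-0.3, 0.3], [0.7, 0.1], [-4.0, 0.5], [3.2, 0.5]]
[ 0.4895 -0.3934 -0.0988 -0.0031] [[0.4, -0.2], [-0.6, -0.2], [0.9, -0.2], [-1.8, 0.0], [-0.1, 0.2], [0.3, -0.0], [-3.7, 0.2], [2.7, 0.3]]
first est [ 0.48953607 -0.39318243 -0.09736377]
8.675 [ 0.4675 -0.3983  0.1671] [-3.1398e+00  2.5000e-03  3.0386e+00] [ 0.77  0.2  -0.48] [ 0.037 -0.004 -0.023] 0.0445
pocket in tool [-0.02036498  0.00746853  0.14315764]
```

View pics/k_z.png

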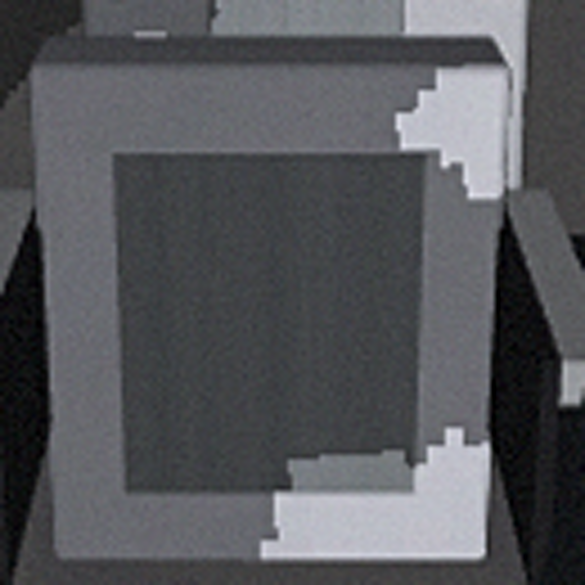

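```bash
python3 - <<'E'
from fit import *
f=np.load("f5.npy",allow_pickle=True).item()
A=lambda x,y:(215+(x+.5)/4.5-.5,215+(y+.5)/4.5-.5)
s=st(); R=Rn.from_euler('xyz',s["orientation"]).as_matrix(); tp=s["tool_pos"]
M=[(-28,-23,0),(-28,23,0),(28,23,0),(28,-23,0)]
P=[A(33,63),A(507,63),A(487,557),A(55,558)]
for fz in (False,True):
    x,r=fitpose(f,M,P,z0=tp[2]-0.003,p0=(tp[0],tp[1],-0.1),fz=fz); print(np.round(x,4),np.round(r,1).tolist())
    print("block in tool",np.round(R.T@(np.array([x[0],x[1],tp[2]-0.003])-tp),4))
H=np.array([0.4892,-0.3933,-0.098]); np.save("H.npy",H)
Y=H[2]+np.pi
plan([([H[0],H[1],0.060],Rt(Y))],40,maxmm=60)
E
```

```text
8.675 [ 0.4675 -0.3983  0.1671] [-3.1398e+00  2.5000e-03  3.0386e+00] [ 0.77  0.2  -0.48] [ 0.037 -0.004 -0.023] 0.0445
[ 0.4666 -0.398  -0.1025] [[-1.6, -0.3], [1.7, -0.4], [0.4, 0.9], [-0.4, 0.7]]
block in tool [0.0009 0.0003 0.003 ]
[ 0.4675 -0.3981 -0.1019 -0.0018] [[-0.9, 0.2], [0.9, 0.1], [-0.2, -0.1], [0.2, -0.3]]
block in tool [0.     0.0003 0.003 ]
[[-0.001, 0.001, -0.003, -10.4, 3.7, 53.6, 40.0], [-0.001, 0.001, -0.002, -10.5, 3.6, 53.6, 40.0]]
end [ 0.4892 -0.3933  0.06  ] [3.1414e+00 4.0000e-04 3.0436e+00]
```

Emit:
{"name": "arm_command", "arguments": {"commands": [[-0.001, 0.001, -0.003, -10, 4, 50, 40], [-0.001, 0.001, -0.002, -10, 4, 50, 40], [0, 0, 0, 0, 0, 0, 40]]}}

```text
time_s: 9.05
tool_pos: [0.4891, -0.392, 0.069]
orientation: [-3.139, 0.004, 3.044]
contact_force: [0.2, -0.1, -0.8]
gripper_width: 0.0448
```

```bash
python3 - <<'E'
from h import *
H=np.load("H.npy"); Y=H[2]+np.pi
st()
plan([([H[0]+0.0003,H[1],0.045],Rt(Y))],40,maxmm=60)
E
```

```text
9.05 [ 0.4891 -0.392   0.069 ] [-3.1386  0.0043  3.0444] [ 0.16 -0.14 -0.84] [-0.022  0.071  0.013] 0.0448
[[-0.003, 0.004, 0.001, -0.4, -1.2, 24.0, 40.0]]
end [ 0.4895 -0.3933  0.045 ] [-3.1416e+00  3.0000e-04  3.0433e+00]
```

Emit:
{"name": "arm_command", "arguments": {"commands": [[-0.003, 0.004, 0.001, 0, -1.2, 22, 40], [0, 0, 0, 0, 0, 0, 40], [0, 0, 0, 0, 0, 0, 40]]}}

```text
time_s: 9.43
tool_pos: [0.4897, -0.3945, 0.0511]
orientation: [-3.138, 0.004, 3.043]
contact_force: [0.1, -0.9, -0.5]
gripper_width: 0.0449
```

```bash
python3 - <<'E'
from h import *
H=np.load("H.npy"); Y=H[2]+np.pi
st()
f=bot.grab_frame("wrist"); np.save("f6.npy",f,allow_pickle=True)
cv2.imwrite("pics/l_z.png",cv2.resize(f["pixels"][60:350,190:370,::-1],None,fx=2,fy=2,interpolation=cv2.INTER_CUBIC))
g=bot.grab_frame("side"); crop(g,250,220,400,330,5,"l_side.png")
plan([([H[0]+0.0003,H[1],0.0385],Rt(Y))],40,maxmm=60)
E
```

```text
9.425 [ 0.4897 -0.3945  0.0511] [-3.1384  0.004   3.0433] [ 0.11 -0.87 -0.48] [0.033 0.036 0.027] 0.0449
[[-0.003, 0.004, -0.0, 0.3, 1.1, 12.3, 40.0]]
end [ 0.4895 -0.3933  0.0385] [-3.1416e+00 -2.0000e-04  3.0433e+00]
```

View pics/l_z.png

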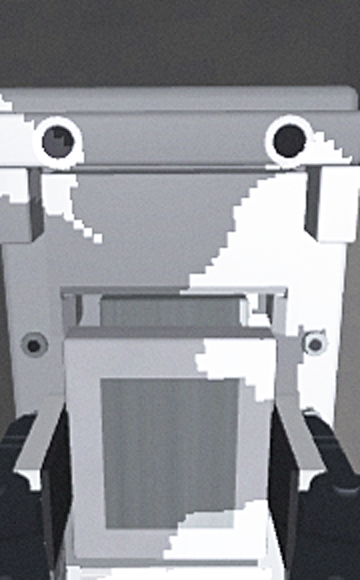

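View pics/l_side.png

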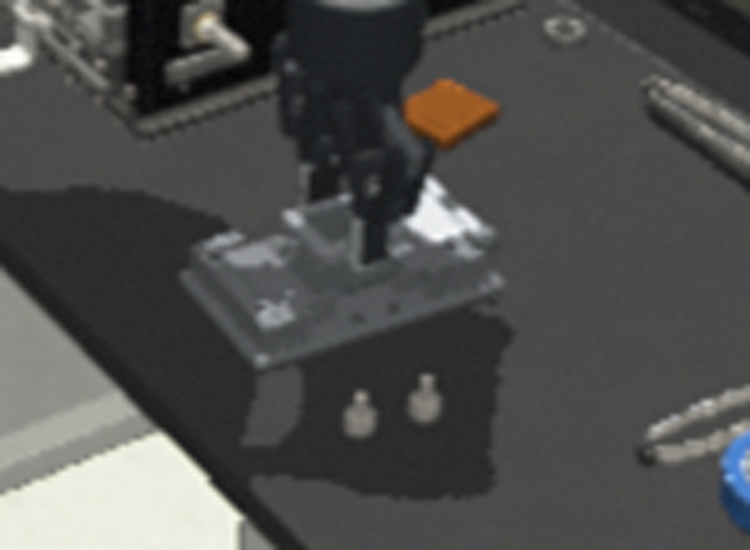

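Emit:
{"name": "arm_command", "arguments": {"commands": [[-0.003, 0.004, 0, 0.3, 1.1, 10, 40], [0, 0, 0, 0, 0, 3, 40], [0, 0, 0, 0, 0, 0, 40]]}}

```text
time_s: 9.9
tool_pos: [0.4896, -0.3934, 0.0377]
orientation: [-3.141, 0.0, 3.043]
contact_force: [0.3, 0.0, -0.8]
gripper_width: 0.0449
```

```bash
python3 - <<'E'
from h import *
H=np.load("H.npy"); Y=H[2]+np.pi
st()
plan([([H[0]+0.0003,H[1],0.0305],Rt(Y))],40,maxmm=3)
E
```

```text
9.9 [ 0.4896 -0.3934  0.0377] [-3.1412e+00  2.0000e-04  3.0433e+00] [ 0.29  0.05 -0.78] [-0.    -0.008  0.046] 0.0449
[[-0.0, 0.0, -0.0, 0.0, 0.0, 2.4, 40.0], [-0.0, 0.0, -0.0, 0.0, 0.1, 2.4, 40.0], [-0.0, 0.0, -0.0, 0.1, 0.0, 2.4, 40.0]]
end [ 0.4895 -0.3933  0.0305] [-3.1412e+00  2.0000e-04  3.0433e+00]
```

Emit:
{"name": "arm_command", "arguments": {"commands": [[0, 0, 0, 0, 0, 2.5, 40], [0, 0, 0, 0, 0, 2.5, 40], [0, 0, 0, 0, 0, 1.5, 40], [0, 0, 0, 0, 0, 0, 40]]}}

```text
time_s: 10.4
tool_pos: [0.4896, -0.3935, 0.0307]
orientation: [-3.141, 0.0, 3.043]
contact_force: [-0.2, 0.1, -0.4]
gripper_width: 0.0446
```

```bash
python3 - <<'E'
from h import *
H=np.load("H.npy"); Y=H[2]+np.pi
st()
f=bot.grab_frame("wrist"); np.save("f7.npy",f,allow_pickle=True)
cv2.imwrite("pics/m_z.png",cv2.resize(f["pixels"][60:350,190:370,::-1],None,fx=2,fy=2,interpolation=cv2.INTER_CUBIC))
plan([([H[0]+0.0003,H[1],0.0305],Rt(Y))],40,maxmm=3)
E
```

```text
10.4 [ 0.4896 -0.3935  0.0307] [-3.1413e+00  2.0000e-04  3.0432e+00] [-0.19  0.14 -0.43] [ 0.02   0.025 -0.02 ] 0.0446
[[-0.0, 0.0, -0.0, 0.1, 0.2, 0.3, 40.0]]
end [ 0.4895 -0.3933  0.0305] [-3.1412e+00  3.0000e-04  3.0433e+00]
```

View pics/m_z.png

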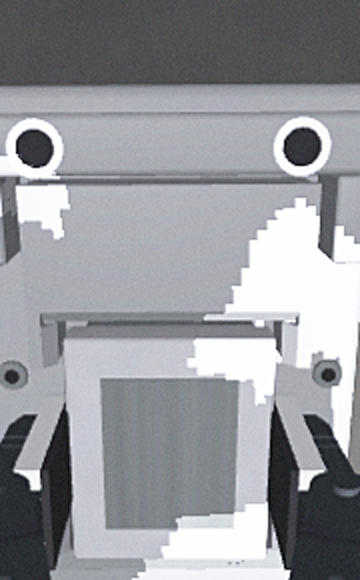

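Emit:
{"name": "arm_command", "arguments": {"commands": [[0, 0, 0, 0.1, 0.2, 0.6, 40], [0, 0, 0, 0, 0, 0.3, 40], [0, 0, 0, 0, 0, 0, 50], [0, 0, 0, 0, 0, 0, 60], [0, 0, 0, 0, 0, 0, 64]]}}

```text
time_s: 11.08
tool_pos: [0.4897, -0.3934, 0.0302]
orientation: [-3.141, 0.001, 3.043]
contact_force: [-0.5, 0.2, 0.0]
gripper_width: 0.0643
```

```bash
python3 - <<'E'
from h import *
st()
f=bot.grab_frame("wrist"); np.save("f8.npy",f,allow_pickle=True)
cv2.imwrite("pics/n_z.png",cv2.resize(f["pixels"][60:350,190:370,::-1],None,fx=2,fy=2,interpolation=cv2.INTER_CUBIC))
E
```

```text
11.075 [ 0.4897 -0.3934  0.0302] [-3.1408e+00  7.0000e-04  3.0433e+00] [-0.46  0.22  0.02] [-0.022 -0.031  0.004] 0.0643
```

View pics/n_z.png

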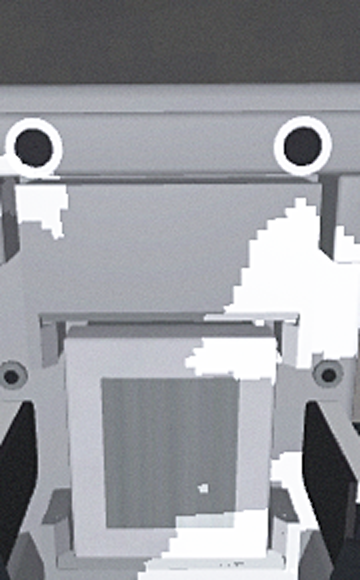

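Emit:
{"name": "arm_command", "arguments": {"commands": [[0, 0, 0, 0, 0, -20, 66], [0, 0, 0, 0, 0, -40, 75], [0, 0, 0, 0, 0, -50, 80], [0, 0, 0, 15, 0, -10, 80], [0, 0, 0, 0, 0, 0, 80]]}}

```text
time_s: 11.75
tool_pos: [0.4737, -0.3914, 0.1526]
orientation: [3.141, -0.001, 3.043]
contact_force: [0.1, 1.1, -0.6]
gripper_width: 0.0798
```

```bash
python3 - <<'E'
from h import *
st()
f=bot.grab_frame("wrist"); np.save("f9.npy",f,allow_pickle=True); st()
cv2.imwrite("pics/o_z.png",cv2.resize(f["pixels"][120:310,210:350,::-1],None,fx=4,fy=4,interpolation=cv2.INTER_CUBIC)[:600])
cv2.imwrite("pics/o_w.png",f["pixels"][:,:,::-1])
f=bot.grab_frame("top")
crop(f,110,90,310,270,4,"o_left.png")
E
```

```text
11.75 [ 0.4737 -0.3914  0.1526] [ 3.1412e+00 -9.0000e-04  3.0433e+00] [ 0.13  1.1  -0.61] [-0.01   0.015  0.032] 0.0798
11.8 [ 0.4743 -0.3916  0.1523] [ 3.1413e+00 -5.0000e-04  3.0435e+00] [ 0.7   0.14 -0.35] [-0.013 -0.033  0.016] 0.0799
```

View pics/o_w.png

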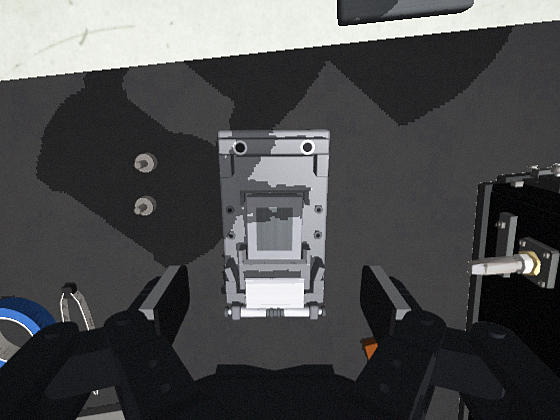

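View pics/o_z.png

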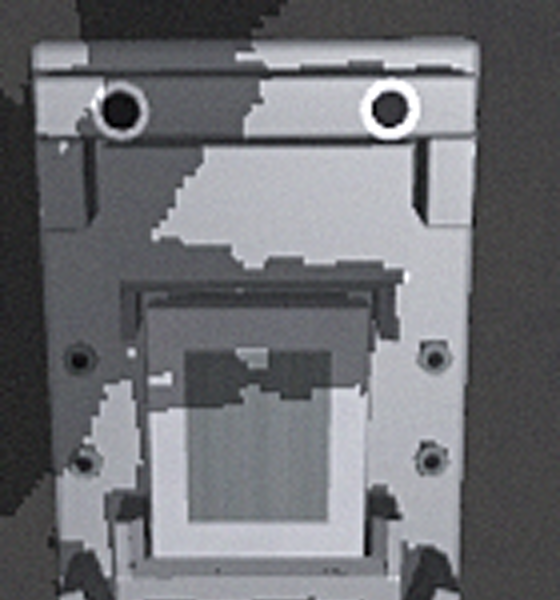

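```bash
python3 - <<'E'
from fit import *
f=np.load("f9.npy",allow_pickle=True).item()
A=lambda x,y:(210+(x+.5)/4-.5,120+(y+.5)/4-.5)
M=[(-62,-33.5,27),(-62,33.5,27),(-44,-33.5,27),(-44,33.5,27)]
P=[A(85,136),A(427,134),A(88,229),A(429,223)]
for fz in (False,True):
    x,r=fitpose(f,M,P,fz=fz); print(np.round(x,4),np.round(r,1).tolist())
M=[(-28,-23,27),(-28,23,27),(28,23,27),(28,-23,27)]
P=[A(146,308),A(370,306),A(363,557),A(152,557)]
for fz in (False,True):
    x,r=fitpose(f,M,P,p0=(0.489,-0.393,-0.1),fz=fz); print("block",np.round(x,4),np.round(r,1).tolist())
E
```

```text
[ 0.4887 -0.3925 -0.087 ] [[-0.2, 0.2], [0.5, -0.4], [0.2, -0.2], [-0.6, 0.3]]
[ 0.4887 -0.3925 -0.087   0.    ] [[-0.2, 0.2], [0.5, -0.4], [0.2, -0.2], [-0.6, 0.3]]
block [ 0.4888 -0.393  -0.0986] [[-0.5, -0.6], [0.3, -0.2], [0.5, 0.4], [-0.3, 0.4]]
block [ 0.49   -0.3932 -0.0989 -0.0035] [[-0.1, -0.2], [-0.1, 0.3], [0.1, -0.0], [0.1, -0.0]]
```

View pics/o_left.png

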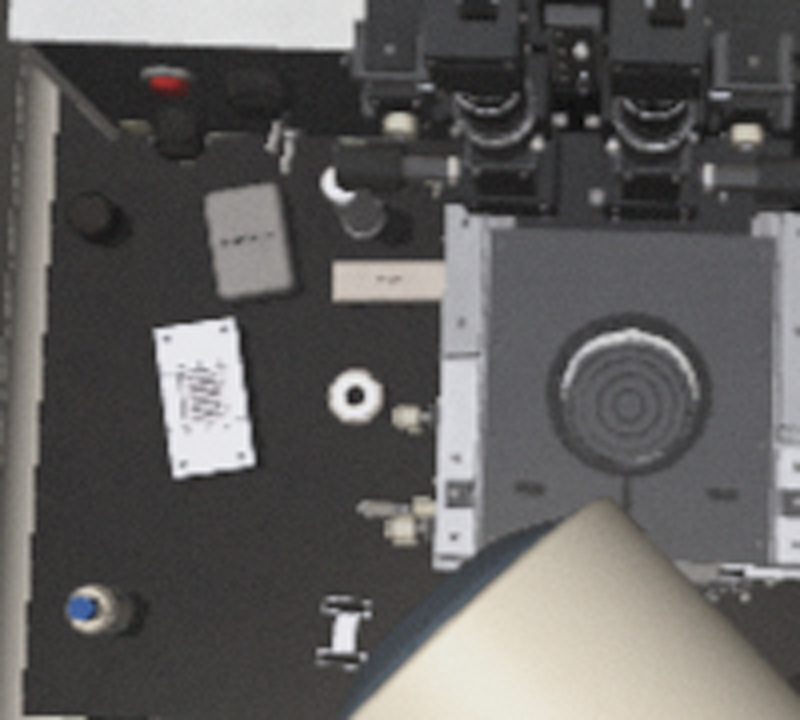

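```bash
python3 - <<'E'
from h import *
Y=3.05
plan([([0.41,-0.30,0.25],Rt(Y)),([0.372,-0.12,0.29],Rt(Y)),([0.372,0.05,0.29],Rt(3.14)),([0.46,0.18,0.27],Rt(3.24)),([0.575,0.225,0.17],Rt(3.27))],80,maxmm=60)
E
```

```text
[[0.0, -0.0, -0.002, 24.4, 28.3, -32.7, 80.0], [0.0, -0.001, -0.002, 24.3, 28.3, -32.7, 80.0], [0.001, -0.0, -0.002, 24.2, 28.3, -32.8, 80.0], [-0.0, -0.0, -0.0, 13.6, 43.9, -10.0, 80.0], [-0.0, -0.0, -0.0, 13.6, 44.0, -10.0, 80.0]]
[[-0.0, -0.0, -0.0, 13.6, 43.9, -10.0, 80.0], [-0.0, -0.0, -0.0, 13.6, 44.0, -10.0, 80.0], [-0.0, -0.0, -0.03, 5.2, 56.4, -0.0, 80.0], [-0.0, -0.0, -0.03, 3.5, 56.6, -0.0, 80.0], [-0.0, -0.0, -0.03, 1.9, 56.6, -0.0, 80.0]]
[[-0.0, -0.0, -0.033, -29.3, 43.4, 6.6, 80.0], [-0.0, -0.0, -0.034, -30.7, 42.4, 6.7, 80.0], [-0.0, -0.0, -0.033, -32.0, 41.3, 6.6, 80.0], [-0.0, -0.0, -0.01, -39.6, 11.2, 33.3, 80.0], [-0.0, -0.0, -0.01, -39.8, 10.8, 33.3, 80.0]]
[[-0.0, -0.0, -0.01, -39.8, 10.4, 33.4, 80.0]]
end [0.575 0.225 0.17 ] [-3.1415e+00 -2.0000e-04 -3.0136e+00]
```

Emit:
{"name": "arm_command", "arguments": {"commands": [[0, 0, -0.002, 24, 28, -33, 80], [0, 0, -0.002, 24, 28, -33, 80], [0, 0, -0.002, 24, 28, -33, 80], [0, 0, 0, 14, 44, -10, 80], [0, 0, 0, 14, 44, -10, 80]]}}

```text
time_s: 12.48
tool_pos: [0.3891, -0.2074, 0.2676]
orientation: [3.134, -0.009, 3.047]
contact_force: [1.0, 0.9, 0.5]
gripper_width: 0.0798
```

Emit:
{"name": "arm_command", "arguments": {"commands": [[0, 0, 0, 13, 44, -10, 80], [0, 0, 0, 13, 44, -10, 80], [0, 0, -0.03, 5, 56, 0, 80], [0, 0, -0.03, 3, 56, 0, 80], [0, 0, -0.03, 2, 56, 0, 80]]}}

```text
time_s: 13.1
tool_pos: [0.3712, 0.0582, 0.2874]
orientation: [3.131, -0.013, 3.136]
contact_force: [1.3, 0.0, -0.0]
gripper_width: 0.0806
```

```bash
python3 - <<'E'
from h import *
st()
plan([([0.46,0.18,0.27],Rt(3.24)),([0.575,0.225,0.17],Rt(3.27))],80,maxmm=60)
E
```

```text
13.1 [0.3712 0.0582 0.2874] [ 3.1313 -0.0131  3.1357] [ 1.28  0.04 -0.02] [ 0.024 -0.081  0.01 ] 0.0806
[[0.004, -0.004, -0.035, -29.4, 40.7, 5.8, 80.0], [0.003, -0.004, -0.035, -30.8, 39.7, 5.8, 80.0], [0.004, -0.005, -0.034, -32.2, 38.6, 5.8, 80.0], [-0.0, 0.0, -0.01, -39.6, 11.2, 33.4, 80.0], [-0.0, 0.0, -0.01, -39.7, 10.8, 33.3, 80.0]]
[[-0.0, 0.0, -0.01, -39.9, 10.4, 33.4, 80.0]]
end [0.575 0.225 0.17 ] [-3.1415e+00  5.0000e-04 -3.0136e+00]
```

Emit:
{"name": "arm_command", "arguments": {"commands": [[0.004, -0.004, -0.035, -28, 40, 6, 80], [0.003, -0.004, -0.035, -31, 40, 6, 80], [0.004, -0.005, -0.034, -32, 39, 6, 80], [0, 0, -0.01, -40, 11, 33, 80], [0, 0, -0.01, -40, 11, 33, 80]]}}

```text
time_s: 13.72
tool_pos: [0.5374, 0.2212, 0.1975]
orientation: [-3.141, -0.002, -3.013]
contact_force: [0.9, -0.0, 0.6]
gripper_width: 0.0797
```

Emit:
{"name": "arm_command", "arguments": {"commands": [[0, 0, -0.01, -40, 10, 33, 80], [0, 0, 0, 0, 0, 0, 80], [0, 0, 0, 0, 0, 0, 80]]}}

```text
time_s: 14.1
tool_pos: [0.5765, 0.2377, 0.1559]
orientation: [-3.14, -0.011, -3.001]
contact_force: [0.3, -0.1, -0.1]
gripper_width: 0.0799
```

```bash
python3 - <<'E'
from h import *
s=st()
f=bot.grab_frame("wrist"); np.save("f10.npy",f,allow_pickle=True); st()
cv2.imwrite("pics/p_w.png",f["pixels"][:,:,::-1])
E
```

```text
14.1 [0.5765 0.2377 0.1559] [-3.1402 -0.0111 -3.0012] [ 0.3  -0.1  -0.05] [-0.002 -0.046  0.025] 0.0799
14.15 [0.5763 0.2376 0.156 ] [-3.1402 -0.011  -3.0013] [-0.2   0.26 -1.11] [-0.017 -0.     0.035] 0.08
```

View pics/p_w.png

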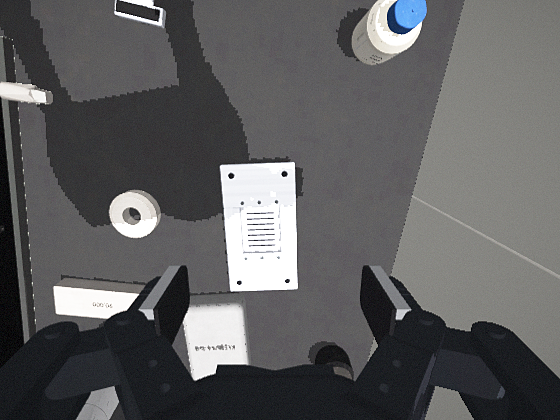

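```bash
python3 - <<'E'
from h import *
f=np.load("f10.npy",allow_pickle=True).item()
cv2.imwrite("pics/p_z.png",cv2.resize(f["pixels"][155:300,208:310,::-1],None,fx=4,fy=4,interpolation=cv2.INTER_CUBIC))
E
```

```text
(no output)
```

View pics/p_z.png

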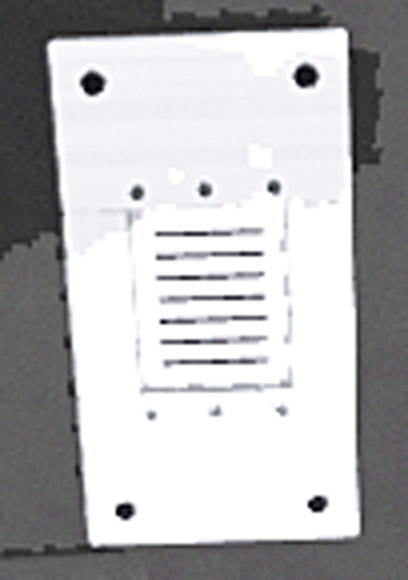

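```bash
python3 - <<'E'
from fit import *
f=np.load("f10.npy",allow_pickle=True).item()
A=lambda x,y:(208+(x+.5)/4-.5,155+(y+.5)/4-.5)
M=[(-58,-31,20),(-58,31,20),(58,31,20),(58,-31,20)]
P=[A(48,43),A(348,32),A(359,535),A(92,545)]
for fz in (False,True):
    x,r=fitpose(f,M,P,p0=(0.597,0.229,0.13),fz=fz); print(np.round(x,4),np.round(r,2).tolist())
x[:]=x; m=x[:3]; m0,_=fitpose(f,M,P,p0=(0.597,0.229,0.13)); m=(m+m0)/2
np.save("mask.npy",m); st(); print(m)
plan([([m[0],m[1],0.075],Rt(m[2]+np.pi))],80,maxmm=60)
E
```

```text
[0.5973 0.2285 0.1789] [[-0.32, -0.15], [0.3, -0.39], [0.26, 0.51], [-0.24, 0.3]]
[ 0.5977  0.2285  0.179  -0.0016] [[-0.06, 0.15], [0.07, -0.07], [0.05, 0.07], [-0.07, -0.15]]
14.15 [0.5763 0.2376 0.156 ] [-3.1402 -0.011  -3.0013] [-0.2   0.26 -1.11] [-0.017 -0.     0.035] 0.08
[0.59748925 0.22851595 0.17891119]
[[-0.001, -0.006, -0.019, -10.3, -5.9, 40.4, 80.0], [-0.0, -0.005, -0.02, -9.9, -6.2, 40.4, 80.0]]
end [0.5975 0.2285 0.075 ] [-3.1414 -0.     -2.9623]
```

Emit:
{"name": "arm_command", "arguments": {"commands": [[-0.001, -0.006, -0.019, -10, -6, 38, 80], [0, -0.005, -0.02, -10, -6, 38, 80], [0, 0, 0, 0, 0, 0, 80], [0, 0, 0, 0, 0, 0, 80]]}}

```text
time_s: 14.65
tool_pos: [0.5975, 0.2285, 0.0834]
orientation: [3.141, 0.006, -2.962]
contact_force: [0.4, -0.4, 0.4]
gripper_width: 0.0798
```

```bash
python3 - <<'E'
from h import *
st(); m=np.load("mask.npy")
f=bot.grab_frame("wrist"); np.save("f11.npy",f,allow_pickle=True)
cv2.imwrite("pics/q_z.png",cv2.resize(f["pixels"][140:350,190:360,::-1],None,fx=2.8,fy=2.8,interpolation=cv2.INTER_CUBIC))
plan([([m[0],m[1],0.04],Rt(m[2]+np.pi))],80,maxmm=60)
E
```

```text
14.65 [0.5975 0.2285 0.0834] [ 3.1411  0.0055 -2.9622] [ 0.37 -0.43  0.36] [0.061 0.021 0.015] 0.0798
[[0.0, 0.005, 0.001, 0.1, 0.0, 43.4, 80.0]]
end [0.5975 0.2285 0.04  ] [ 3.1412e+00  5.0000e-04 -2.9630e+00]
```

View pics/q_z.png

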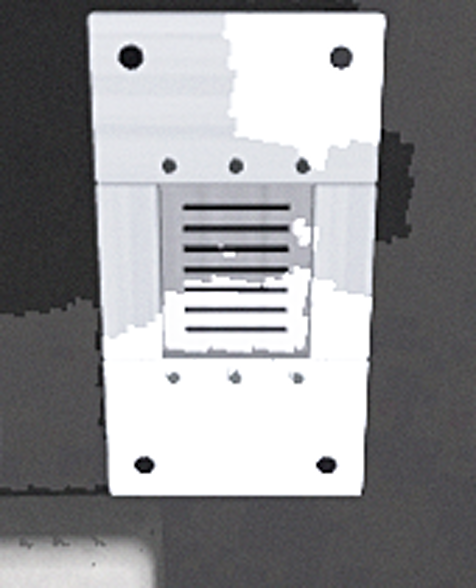

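```bash
python3 - <<'E'
from fit import *
f=np.load("f11.npy",allow_pickle=True).item()
A=lambda x,y:(190+(x+.5)/2.8-.5,140+(y+.5)/2.8-.5)
M=[(-58,-31,20),(-58,31,20),(58,31,20),(58,-31,20)]
P=[A(88,16),A(385,15),A(362,495),A(111,494)]
R=[]
for fz in (False,True):
    x,r=fitpose(f,M,P,p0=(0.597,0.229,0.13),fz=fz); print(np.round(x,4),np.round(r,2).tolist()); R.append(x[:3])
m=(R[0]+R[1])/2; np.save("mask.npy",m); print(m)
plan([([m[0],m[1],0.0225],Rt(m[2]+np.pi))],80,maxmm=60)
E
```

```text
[0.5973 0.2285 0.1787] [[-0.66, -0.51], [0.52, -0.19], [0.4, 0.62], [-0.32, 0.98]]
[ 0.5977  0.2286  0.1783 -0.0015] [[-0.16, -0.12], [0.12, 0.24], [0.06, -0.24], [-0.02, 0.09]]
[0.59752834 0.22856575 0.17850874]
[[0.0, 0.003, 0.001, 0.1, 0.0, 30.4, 80.0], [0.0, 0.002, 0.0, -0.0, 0.0, 30.5, 80.0]]
end [0.5975 0.2285 0.0225] [ 3.1412e+00  5.0000e-04 -2.9630e+00]
```

Emit:
{"name": "arm_command", "arguments": {"commands": [[0, 0.004, 0.001, 0, 0, 28, 80], [0, 0.002, 0, 0, 0, 18, 80], [0, 0, 0, 0, 0, 6, 76], [0, 0, 0, 0, 0, 0, 76]]}}

```text
time_s: 15.2
tool_pos: [0.5993, 0.2298, 0.0354]
orientation: [3.14, 0.006, -2.963]
contact_force: [0.1, -0.9, 0.6]
gripper_width: 0.076
```

```bash
python3 - <<'E'
from h import *
st(); m=np.load("mask.npy")
plan([([m[0],m[1],0.0225],Rt(m[2]+np.pi))],76,maxmm=60)
E
```

```text
15.2 [0.5993 0.2298 0.0354] [ 3.1404  0.0062 -2.9631] [ 0.11 -0.88  0.58] [-0.001  0.008 -0.006] 0.076
[[0.001, 0.006, -0.0, 2.0, -0.9, 12.9, 76.0]]
end [0.5976 0.2286 0.0225] [ 3.1414e+00  2.0000e-04 -2.9631e+00]
```

Emit:
{"name": "arm_command", "arguments": {"commands": [[0.001, 0.006, 0, 2, -1, 10, 76], [0, 0.002, 0, 0.4, -0.2, 5, 76], [0, 0, 0, 0, 0, 0, 76]]}}

```text
time_s: 15.58
tool_pos: [0.5976, 0.2283, 0.0206]
orientation: [3.141, -0.001, -2.963]
contact_force: [0.8, -0.5, -0.1]
gripper_width: 0.0764
```

```bash
python3 - <<'E'
from h import *
st(); m=np.load("mask.npy")
plan([([m[0],m[1],0.0225],Rt(m[2]+np.pi))],76,maxmm=60)
E
```

```text
15.575 [0.5976 0.2283 0.0206] [ 3.1414e+00 -9.0000e-04 -2.9630e+00] [ 0.78 -0.53 -0.1 ] [-0.003 -0.007 -0.009] 0.0764
[[0.0, -0.001, 0.0, 0.0, 0.3, -1.9, 76.0]]
end [0.5975 0.2286 0.0225] [ 3.1414e+00  1.0000e-04 -2.9630e+00]
```

Emit:
{"name": "arm_command", "arguments": {"commands": [[0, -0.001, 0, 0, 0.3, -1.8, 76], [0, 0, 0, 0, 0, 0, 70], [0, 0, 0, 0, 0, 0, 56], [0, 0, 0, 0, 0, 0, 56], [0, 0, 0, 0, 0, 0, 56]], "force": 80}}

```text
time_s: 16.2
tool_pos: [0.5979, 0.2288, 0.0239]
orientation: [3.141, 0.001, -2.963]
contact_force: [-0.0, -0.0, -1.0]
gripper_width: 0.0596
```

Emit:
{"name": "arm_command", "arguments": {"commands": [[0, 0, 0, 0, 0, 0, 56], [0, 0, 0, 0, 0, 0, 56]], "force": 80}}

```text
time_s: 16.45
tool_pos: [0.5978, 0.2288, 0.0237]
orientation: [3.141, 0.001, -2.963]
contact_force: [0.4, 1.4, -0.1]
gripper_width: 0.0597
```

```bash
python3 - <<'E'
from h import *
st()
f=bot.grab_frame("wrist"); np.save("f12.npy",f,allow_pickle=True)
cv2.imwrite("pics/r_w.png",f["pixels"][:,:,::-1])
Y=np.pi-0.098
print("to holder")
plan([([0.5976,0.2286,0.10],Rt(3.32)),([0.46,0.19,0.27],Rt(3.25)),([0.365,0.05,0.30],Rt(3.15)),([0.362,-0.12,0.30],Rt(3.1)),([0.38,-0.28,0.28],Rt(Y)),([0.42,-0.385,0.17],Rt(Y))],56,maxmm=58)
E
```

```text
16.45 [0.5978 0.2288 0.0237] [ 3.1413e+00  1.1000e-03 -2.9630e+00] [ 0.45  1.35 -0.11] [-0.042  0.005 -0.02 ] 0.0597
to holder
[[0.0, 0.001, 0.0, 0.1, -0.0, -38.1, 56.0], [0.0, 0.0, 0.0, 0.1, -0.1, -38.2, 56.0], [0.0, 0.0, 0.018, 35.6, -3.4, -42.5, 56.0], [0.0, 0.0, 0.017, 35.5, -4.0, -42.5, 56.0], [0.0, 0.0, 0.018, 35.4, -4.6, -42.5, 56.0]]
[[0.0, 0.0, 0.017, 35.3, -5.2, -42.5, 56.0], [0.0, 0.0, 0.033, 36.5, -43.0, -10.0, 56.0], [0.0, 0.0, 0.034, 35.1, -44.1, -10.0, 56.0], [0.0, 0.0, 0.033, 33.6, -45.3, -10.1, 56.0], [0.0, 0.0, 0.017, 1.5, -56.7, -0.0, 56.0]]
[[0.0, 0.0, 0.017, 0.5, -56.7, -0.0, 56.0], [0.0, 0.0, 0.016, -0.4, -56.6, -0.0, 56.0], [0.0, 0.0, 0.019, -8.2, -53.1, 6.6, 56.0], [0.0, 0.0, 0.019, -9.2, -52.9, 6.7, 56.0], [0.0, 0.0, 0.019, -10.2, -52.7, 6.6, 56.0]]
[[0.0, 0.0, -0.0, -16.7, -33.5, 36.7, 56.0], [0.0, 0.0, -0.0, -16.7, -33.5, 36.7, 56.0], [0.0, 0.0, -0.0, -16.8, -33.5, 36.6, 56.0]]
end [ 0.42  -0.385  0.17 ] [3.1413 0.     3.0432]
```

View pics/r_w.png

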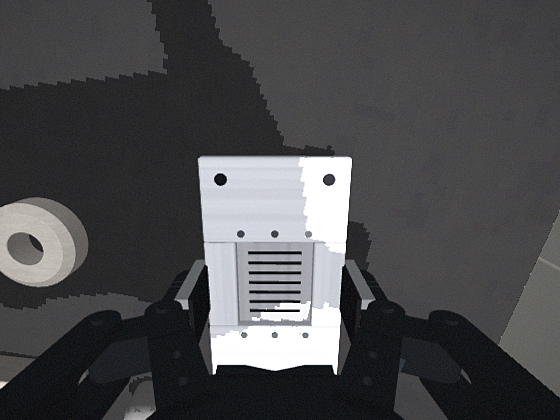

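Emit:
{"name": "arm_command", "arguments": {"commands": [[0, 0.001, 0, 0, 0, -25, 56], [0, 0, 0, 0, 0, -45, 56], [0, 0, 0.018, 30, -3, -44, 56], [0, 0, 0.018, 36, -4, -44, 56], [0, 0, 0.018, 36, -5, -44, 56]]}}

```text
time_s: 17.12
tool_pos: [0.497, 0.1999, 0.2278]
orientation: [-3.141, -0.005, -3.019]
contact_force: [0.5, 0.3, 0.3]
gripper_width: 0.0591
```

Emit:
{"name": "arm_command", "arguments": {"commands": [[0, 0, 0.018, 36, -5, -43, 56], [0, 0, 0.033, 37, -43, -10, 56], [0, 0, 0.034, 36, -44, -10, 56], [0, 0, 0.033, 34, -45, -10, 56]]}}

```text
time_s: 17.62
tool_pos: [0.361, 0.0496, 0.306]
orientation: [-3.141, 0.002, -3.136]
contact_force: [1.2, -1.2, -0.5]
gripper_width: 0.0593
```

```bash
python3 - <<'E'
from h import *
st(); Y=np.pi-0.098
plan([([0.365,-0.12,0.30],Rt(3.1)),([0.38,-0.28,0.28],Rt(Y)),([0.42,-0.385,0.17],Rt(Y))],56,maxmm=58)
E
```

```text
17.625 [0.361  0.0496 0.306 ] [-3.1414e+00  1.9000e-03 -3.1358e+00] [ 1.21 -1.16 -0.46] [-0.022  0.007  0.051] 0.0593
[[-0.0, 0.001, 0.016, -1.0, -56.6, 2.0, 56.0], [-0.0, 0.0, 0.016, -1.9, -56.5, 2.0, 56.0], [-0.0, 0.001, 0.015, -2.8, -56.5, 2.1, 56.0], [-0.0, -0.0, 0.019, -7.2, -53.1, 6.7, 56.0], [-0.0, -0.0, 0.019, -8.2, -52.9, 6.6, 56.0]]
[[-0.0, -0.0, 0.019, -9.2, -52.8, 6.7, 56.0], [-0.0, -0.0, -0.0, -16.7, -33.5, 36.7, 56.0], [-0.0, -0.0, -0.0, -16.7, -33.5, 36.6, 56.0], [-0.0, -0.0, -0.0, -16.7, -33.5, 36.7, 56.0]]
end [ 0.42  -0.385  0.17 ] [-3.1415 -0.      3.0434]
```

Emit:
{"name": "arm_command", "arguments": {"commands": [[0, 0.001, 0.016, -2, -56, 2, 56], [0, 0, 0.016, -3, -56, 2, 56], [0, 0.001, 0.015, -3, -56, 2, 56], [0, 0, 0.019, -7, -53, 7, 56], [0, 0, 0.019, -8, -53, 7, 56]]}}

```text
time_s: 18.25
tool_pos: [0.3736, -0.2331, 0.2883]
orientation: [-3.14, 0.006, 3.06]
contact_force: [1.9, -0.1, -1.0]
gripper_width: 0.0598
```

Emit:
{"name": "arm_command", "arguments": {"commands": [[0, 0, 0.019, -9, -53, 7, 56], [0, 0, 0, -17, -33, 37, 56], [0, 0, 0, -17, -33, 37, 56], [0, 0, 0, -17, -25, 37, 56], [0, 0, 0, 0, 0, 0, 56]]}}

```text
time_s: 18.88
tool_pos: [0.4208, -0.3923, 0.167]
orientation: [-3.138, 0.008, 3.035]
contact_force: [-0.1, 0.1, -0.6]
gripper_width: 0.0594
```

```bash
python3 - <<'E'
from h import *
st()
f=bot.grab_frame("wrist"); np.save("f13.npy",f,allow_pickle=True); st()
cv2.imwrite("pics/s_w.png",f["pixels"][:,:,::-1])
g=bot.grab_frame("side"); crop(g,220,180,400,330,4,"s_side.png")
E
```

```text
18.875 [ 0.4208 -0.3923  0.167 ] [-3.1384  0.0083  3.0352] [-0.09  0.08 -0.58] [ 0.019 -0.015 -0.   ] 0.0594
18.925 [ 0.4207 -0.3918  0.1685] [-3.1376  0.0092  3.0356] [-0.46  0.52  0.01] [-0.02  -0.033  0.001] 0.0595
```

View pics/s_w.png

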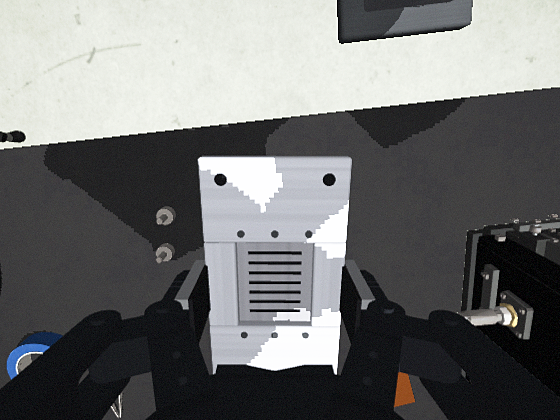

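View pics/s_side.png

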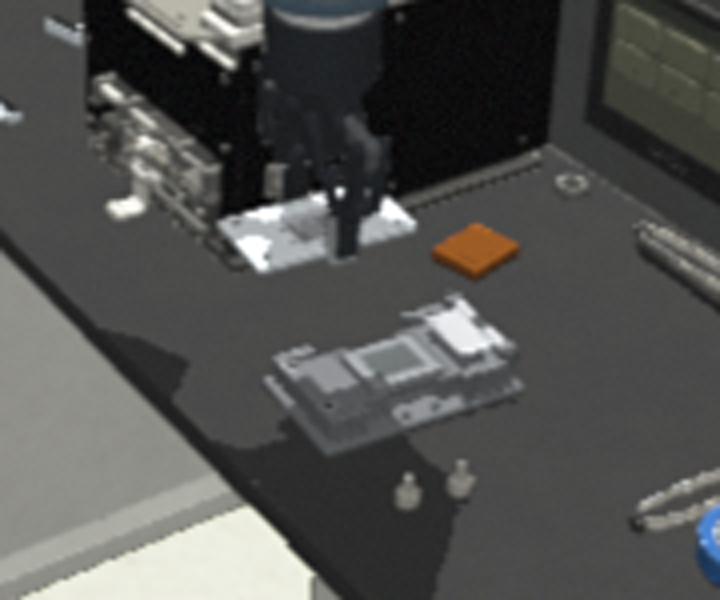

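```bash
cat >> h.py <<'E'
ZM=0.0097; XM=0.0003   # mask underside centre in tool frame
def tcp_for(xE,h0,th,yo=0.0):
    """xE,h0 mm in holder frame (above the seat), th rad"""
    H=np.load("H.npy"); Y=H[2]+np.pi
    R=Rt(Y,-th)
    Rh=Rn.from_euler('z',H[2]).as_matrix()
    c=np.array([xE-58*np.cos(th),yo,h0+58*np.sin(th)])/1000
    cw=np.array([H[0],H[1],0.024])+Rh@c
    return cw-R@np.array([XM,0,ZM]),R
def mask_state(s=None):
    s=s or bot.get_state(); H=np.load("H.npy")
    R=Rn.from_euler('xyz',s["orientation"]).as_matrix()
    Rh=Rn.from_euler('z',H[2]).as_matrix()
    c=s["tool_pos"]+R@np.array([XM,0,ZM])
    Rm=R@np.diag([-1,1,-1])   # mask axes in world
    Rr=Rh.T@Rm
    ch=Rh.T@(c-np.array([H[0],H[1],0.024]))
    E=(ch+Rr@np.array([.058,0,0]))*1000; F=(ch-Rr@np.array([.058,0,0]))*1000
    eu=Rn.from_matrix(Rr).as_euler('xyz')
    print("E",np.round(E,2),"F",np.round(F,2),"roll,th,yaw",np.round(eu,4),"force",np.round(s["contact_force"],1),"mom",np.round(s["moment"],2),"t",round(s["time_s"],2))
    return E,F,eu
E
python3 - <<'E'
from h import *
st(); mask_state()
p,R=tcp_for(26,25,0.12); print(p)
plan([(p,R)],56,maxmm=50)
E
```

```text
18.975 [ 0.4209 -0.3915  0.1698] [-3.1366  0.0104  3.0359] [-0.76  0.35 -0.17] [ 0.012  0.012 -0.039] 0.0591
E [-10.37  -5.33 136.66] F [-126.36   -4.45  135.46] roll,th,yaw [-0.005  -0.0104 -0.0077] force [-0.8  0.4 -0.2] mom [ 0.01  0.01 -0.04] t 18.98
[ 0.45922069 -0.39035259  0.06553764]
[[-0.002, 0.043, -0.003, -12.3, 1.9, 34.9, 56.0], [-0.001, 0.044, -0.002, -13.8, 1.8, 34.3, 56.0], [-0.002, 0.043, -0.003, -15.3, 1.7, 33.6, 56.0]]
end [ 0.4592 -0.3903  0.0656] [ 3.1412 -0.1197  3.0436]
```

Emit:
{"name": "arm_command", "arguments": {"commands": [[-0.002, 0.043, -0.003, -12, 2, 34, 56], [-0.001, 0.044, -0.002, -14, 2, 33, 56], [-0.002, 0.043, -0.003, -15, 2, 30, 56], [0, 0, 0, 0, 0, 0, 56], [0, 0, 0, 0, 0, 0, 56]]}}

```text
time_s: 19.6
tool_pos: [0.4614, -0.389, 0.078]
orientation: [-3.135, -0.115, 3.045]
contact_force: [0.5, -0.0, -1.7]
gripper_width: 0.0592
```

```bash
python3 - <<'E'
from h import *
st(); mask_state()
p,R=tcp_for(30,8,0.12); print(p)
plan([(p,R)],56,maxmm=50)
E
```

```text
19.6 [ 0.4614 -0.389   0.078 ] [-3.135  -0.1146  3.0446] [ 0.5  -0.   -1.72] [-0.053 -0.106 -0.034] 0.0592
E [28.12  1.51 37.79] F [-87.12   1.39  51.06] roll,th,yaw [-0.0066  0.1146  0.001 ] force [ 0.5 -0.  -1.7] mom [-0.05 -0.11 -0.03] t 19.6
[ 0.4632015  -0.39074396  0.04853764]
[[-0.007, 0.005, 0.001, -5.3, -1.3, 29.1, 56.0]]
end [ 0.4632 -0.3907  0.0485] [ 3.1413 -0.1196  3.0436]
```

Emit:
{"name": "arm_command", "arguments": {"commands": [[-0.007, 0.005, 0.001, -4, -1.3, 18, 56], [0, 0, 0, -1, -0.3, 10, 56], [0, 0, 0, 0, 0, 0, 56], [0, 0, 0, 0, 0, 0, 56]]}}

```text
time_s: 20.1
tool_pos: [0.4624, -0.3919, 0.0507]
orientation: [-3.14, -0.117, 3.042]
contact_force: [0.2, 0.0, 0.2]
gripper_width: 0.0591
```

```bash
python3 - <<'E'
from h import *
st(); mask_state()
f=bot.grab_frame("wrist"); np.save("f14.npy",f,allow_pickle=True)
cv2.imwrite("pics/t_w.png",f["pixels"][:,:,::-1])
g=bot.grab_frame("side"); crop(g,260,220,400,320,5,"t_side.png")
p,R=tcp_for(34,4.0,0.12); print(p)
plan([(p,R)],56,maxmm=50)
E
```

```text
20.1 [ 0.4624 -0.3919  0.0507] [-3.1404 -0.1166  3.0419] [0.23 0.04 0.18] [-0.027 -0.047 -0.042] 0.0591
E [29.39 -1.31 10.35] F [-85.82  -1.12  23.85] roll,th,yaw [-0.0012  0.1166 -0.0017] force [0.2 0.  0.2] mom [-0.03 -0.05 -0.04] t 20.1
[ 0.4671823  -0.39113533  0.04453764]
[[-0.001, 0.003, -0.002, -5.3, 1.2, 5.7, 56.0]]
end [ 0.4672 -0.3911  0.0445] [-3.1416 -0.1195  3.044 ]
```

View pics/t_side.png

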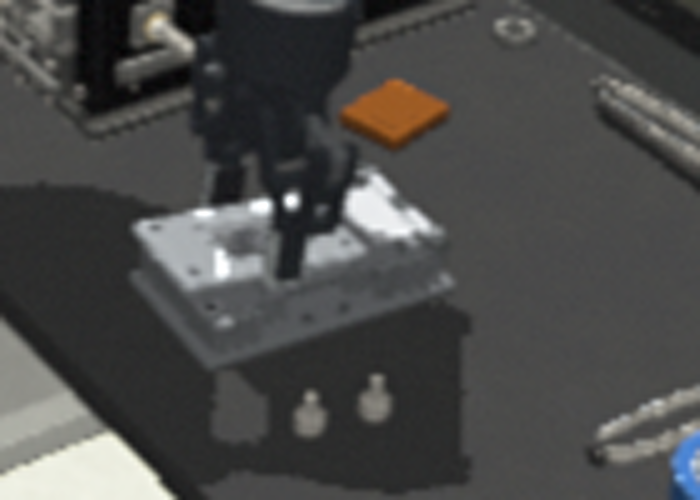

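View pics/t_w.png

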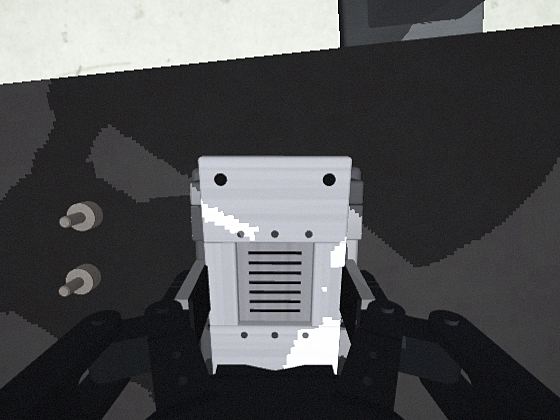

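Emit:
{"name": "arm_command", "arguments": {"commands": [[-0.001, 0.003, -0.002, -4.5, 1.2, 4, 56], [0, 0.001, 0, -1.5, 0.3, 2, 56], [0, 0, 0, 0, 0, 0, 56]]}}

```text
time_s: 20.58
tool_pos: [0.4686, -0.3909, 0.0439]
orientation: [-3.141, -0.12, 3.044]
contact_force: [-0.1, 0.3, -1.9]
gripper_width: 0.0596
```

```bash
python3 - <<'E'
from h import *
st(); mask_state()
p,R=tcp_for(40,2.3,0.12); print(p)
plan([(p,R)],56,maxmm=3)
E
```

```text
20.575 [ 0.4686 -0.3909  0.0439] [-3.1413 -0.1203  3.0443] [-0.13  0.31 -1.86] [ 0.049 -0.109 -0.016] 0.0596
E [35.34  0.41  3.37] F [-79.82   0.33  17.29] roll,th,yaw [-0.0003  0.1203  0.0007] force [-0.1  0.3 -1.9] mom [ 0.05 -0.11 -0.02] t 20.57
[ 0.47315351 -0.39172239  0.04283764]
[[-0.0, -0.0, 0.0, -2.4, -0.2, 0.3, 56.0], [-0.0, -0.0, 0.001, -2.3, -0.2, 0.2, 56.0]]
end [ 0.4731 -0.3917  0.0429] [-3.1412 -0.1203  3.0433]
```

Emit:
{"name": "arm_command", "arguments": {"commands": [[0, 0, 0, -2.4, -0.2, 0.3, 56], [0, 0, 0.001, -2.4, -0.2, 0.3, 56], [0, 0, 0, -2, 0, 0.1, 56], [0, 0, 0, 0, 0, 0, 56]]}}

```text
time_s: 21.08
tool_pos: [0.4758, -0.3921, 0.0424]
orientation: [-3.141, -0.12, 3.043]
contact_force: [0.3, -0.4, -0.8]
gripper_width: 0.0594
```

```bash
python3 - <<'E'
from h import *
st(); mask_state()
for xe,h in ((46,1.45),(50,1.0)):
    p,R=tcp_for(xe,h,0.12); plan([(p,R)],56,maxmm=3)
E
```

```text
21.075 [ 0.4758 -0.3921  0.0424] [-3.141  -0.12    3.0432] [ 0.29 -0.38 -0.75] [ 0.026 -0.084 -0.023] 0.0594
E [42.66 -0.12  1.9 ] F [-72.51  -0.08  15.79] roll,th,yaw [-0.0006  0.12   -0.0003] force [ 0.3 -0.4 -0.8] mom [ 0.03 -0.08 -0.02] t 21.07
[[-0.0, -0.0, -0.0, -1.7, 0.0, 0.0, 56.0], [-0.001, -0.0, -0.0, -1.7, 0.1, 0.1, 56.0]]
end [ 0.4791 -0.3923  0.0419] [ 3.1412 -0.12    3.0432]
[[-0.0, -0.0, -0.0, -2.5, 0.0, 0.0, 56.0], [-0.0, -0.0, -0.0, -2.4, 0.0, 0.0, 56.0], [-0.001, -0.0, -0.0, -2.5, 0.1, 0.0, 56.0]]
end [ 0.4831 -0.3927  0.0416] [ 3.1412 -0.12    3.0432]
```

Emit:
{"name": "arm_command", "arguments": {"commands": [[0, 0, 0, -2.4, 0, 0, 56], [0, 0, 0, -2.4, 0.1, 0, 56], [0, 0, 0, -2, 0, 0, 56], [0, 0, 0, 0, 0, 0, 56]]}}

```text
time_s: 21.58
tool_pos: [0.483, -0.3927, 0.0416]
orientation: [-3.141, -0.12, 3.043]
contact_force: [-0.4, -0.3, -0.6]
gripper_width: 0.0593
```

```bash
python3 - <<'E'
from h import *
st(); mask_state()
g=bot.grab_frame("side"); crop(g,260,220,400,320,5,"u_side.png")
for xe,h in ((56,0.25),):
    p,R=tcp_for(xe,h,0.12); plan([(p,R)],56,maxmm=3)
E
```

```text
21.575 [ 0.483  -0.3927  0.0416] [-3.141  -0.12    3.0432] [-0.42 -0.33 -0.62] [ 0.01  -0.062 -0.025] 0.0593
E [ 4.987e+01 -4.000e-02  1.070e+00] F [-65.29  -0.    14.95] roll,th,yaw [-0.0006  0.12   -0.0003] force [-0.4 -0.3 -0.6] mom [ 0.01 -0.06 -0.03] t 21.57
[[-0.0, -0.0, -0.0, -2.1, -0.0, 0.0, 56.0], [-0.0, -0.0, -0.0, -2.1, -0.0, 0.0, 56.0], [-0.001, -0.0, -0.0, -2.1, -0.0, 0.1, 56.0]]
end [ 0.4891 -0.3933  0.0408] [ 3.1412 -0.1201  3.0432]
```

View pics/u_side.png

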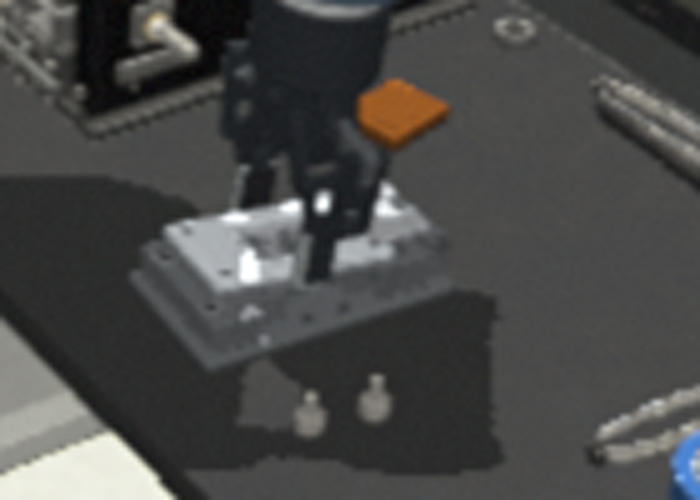

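Emit:
{"name": "arm_command", "arguments": {"commands": [[0, 0, 0, -2.2, 0, 0, 56], [0, 0, 0, -2.2, 0, 0, 56], [0, 0, 0, -1.7, 0, 0, 56], [0, 0, 0, 0, 0, 0, 56]]}}

```text
time_s: 22.12
tool_pos: [0.4893, -0.3933, 0.0408]
orientation: [-3.141, -0.12, 3.043]
contact_force: [-0.3, 0.3, -1.0]
gripper_width: 0.0594
```

```bash
python3 - <<'E'
from h import *
st(); mask_state()
f=bot.grab_frame("wrist"); np.save("f15.npy",f,allow_pickle=True)
cv2.imwrite("pics/v_w.png",cv2.resize(f["pixels"][120:360,160:400,::-1],None,fx=2.4,fy=2.4,interpolation=cv2.INTER_CUBIC))
E
```

```text
22.125 [ 0.4893 -0.3933  0.0408] [-3.141  -0.1201  3.0432] [-0.27  0.3  -0.96] [-0.015 -0.089  0.033] 0.0594
E [ 5.623e+01 -2.000e-02  2.800e-01] F [-5.893e+01  3.000e-02  1.418e+01] roll,th,yaw [-0.0006  0.1201 -0.0004] force [-0.3  0.3 -1. ] mom [-0.02 -0.09  0.03] t 22.12
```

View pics/v_w.png

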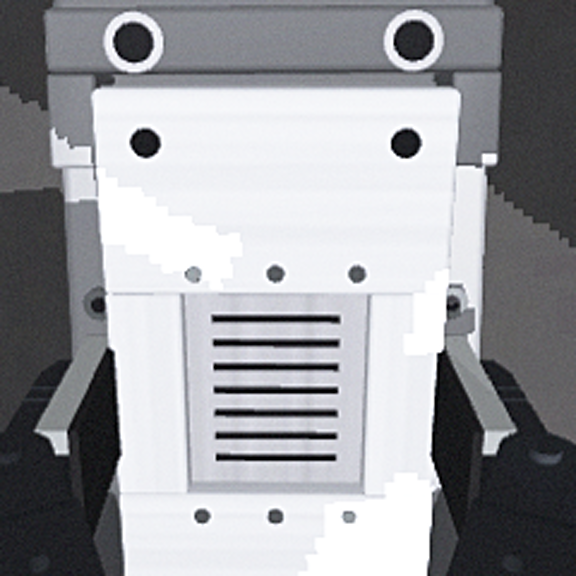

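```bash
python3 - <<'E'
from h import *
mask_state()
g=[tcp_for(56.2,h,t,-0.3) for h,t in ((0.2,0.09),(0.1,0.06),(0.0,0.03),(0,0.0))]
plan(g,56,maxmm=30)
E
```

```text
E [ 5.613e+01 -1.000e-02  2.600e-01] F [-5.903e+01  5.000e-02  1.417e+01] roll,th,yaw [-0.0005  0.1202 -0.0005] force [-0.3 -1.  -1. ] mom [ 0.03 -0.01  0.03] t 22.18
[[-0.0, -0.03, -0.0, 0.2, -0.3, 1.8, 56.0], [-0.0, -0.03, -0.0, 0.2, -0.0, 1.8, 56.0], [-0.0, -0.03, -0.0, 0.3, -0.0, 1.9, 56.0], [-0.0, -0.03, -0.0, 0.3, -0.0, 1.7, 56.0]]
end [ 0.4876 -0.3934  0.0337] [-3.1411e+00 -2.0000e-04  3.0432e+00]
```

Emit:
{"name": "arm_command", "arguments": {"commands": [[0, -0.03, 0, 0.2, -0.3, 1.8, 56], [0, -0.03, 0, 0.2, 0, 1.8, 56], [0, 0, 0, 0, 0, 0, 56]]}}

```text
time_s: 22.55
tool_pos: [0.4887, -0.3936, 0.0376]
orientation: [-3.141, -0.058, 3.043]
contact_force: [0.2, 1.3, 2.6]
gripper_width: 0.0592
```

```bash
python3 - <<'E'
from h import *
st();mask_state()
g=[tcp_for(56.2,h,t,-0.3) for h,t in ((0.0,0.03),(0,0.0))]
plan(g,56,maxmm=30)
E
```

```text
22.55 [ 0.4887 -0.3936  0.0376] [-3.1406 -0.0581  3.0432] [0.18 1.35 2.6 ] [ 0.128 -0.053  0.038] 0.0592
E [56.61 -0.4   0.6 ] F [-59.2   -0.36   7.34] roll,th,yaw [-0.001   0.0581 -0.0004] force [0.2 1.3 2.6] mom [ 0.13 -0.05  0.04] t 22.55
[[-0.001, -0.028, -0.0, 0.6, 0.1, 2.3, 56.0], [0.0, -0.03, -0.0, 0.3, -0.0, 1.7, 56.0]]
end [ 0.4877 -0.3934  0.0337] [ 3.1416e+00 -1.0000e-04  3.0432e+00]
```

Emit:
{"name": "arm_command", "arguments": {"commands": [[-0.001, -0.028, 0, 0.6, 0.1, 2.3, 56], [0, -0.03, 0, 0.3, 0, 1.7, 56], [0, 0, 0, 0, 0, 0, 56]]}}

```text
time_s: 22.92
tool_pos: [0.4882, -0.3937, 0.0345]
orientation: [-3.141, 0.0, 3.044]
contact_force: [-1.6, 1.1, 4.1]
gripper_width: 0.0594
```

```bash
python3 - <<'E'
from h import *
st();mask_state()
g=[tcp_for(56.2,h,t,-0.3) for h,t in ((0,0.0),)]
plan(g,56,maxmm=30)
f=bot.grab_frame("wrist"); np.save("f16.npy",f,allow_pickle=True)
cv2.imwrite("pics/w_w.png",cv2.resize(f["pixels"][120:360,160:400,::-1],None,fx=2.4,fy=2.4,interpolation=cv2.INTER_CUBIC))
E
```

```text
22.925 [ 0.4882 -0.3937  0.0345] [-3.1410e+00  1.0000e-04  3.0436e+00] [-1.63  1.11  4.09] [0.21  0.262 0.054] 0.0594
E [56.74 -0.49  0.84] F [-59.26  -0.49   0.82] roll,th,yaw [-0.0006 -0.0001 -0.    ] force [-1.6  1.1  4.1] mom [0.21 0.26 0.05] t 22.93
[[-0.001, 0.0, -0.0, 0.5, 0.2, 0.8, 56.0]]
end [ 0.4877 -0.3934  0.0337] [3.1412e+00 1.0000e-04 3.0436e+00]
```

View pics/w_w.png

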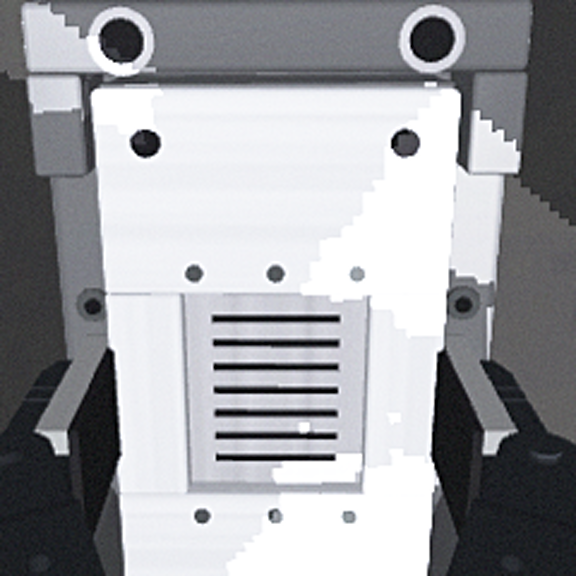

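Emit:
{"name": "arm_command", "arguments": {"commands": [[0, 0, 0, 0.3, 0, 0.8, 56], [0, 0, 0, 0, 0, 0.5, 56], [0, 0, 0, 0, 0, 0.3, 56]]}}

```text
time_s: 23.35
tool_pos: [0.4882, -0.3937, 0.0336]
orientation: [-3.14, -0.002, 3.044]
contact_force: [-4.8, 2.8, 11.5]
gripper_width: 0.0595
```

```bash
python3 - <<'E'
from h import *
st();mask_state()
E
```

```text
23.35 [ 0.4882 -0.3937  0.0336] [-3.1405e+00 -2.1000e-03  3.0444e+00] [-4.84  2.76 11.51] [ 0.147  0.639 -0.084] 0.0595
E [56.75 -0.47 -0.21] F [-5.925e+01 -5.700e-01  4.000e-02] roll,th,yaw [-0.0011  0.0021  0.0008] force [-4.8  2.8 11.5] mom [ 0.15  0.64 -0.08] t 23.35
```

```bash
python3 - <<'E'
from h import *
st()
f=bot.grab_frame("wrist"); np.save("f17.npy",f,allow_pickle=True)
g=bot.grab_frame("side"); np.save("g17.npy",g,allow_pickle=True); crop(g,270,225,390,315,6,"x_side.png")
st()
def holes(F):
    im=cv2.cvtColor(F["pixels"],cv2.COLOR_RGB2GRAY)
    out=[]
    for (u,v) in [(220.5,179.5),(329,179.5),(240.5,234),(274.5,234),(308.5,234),(244,335),(274.5,335),(305,335)]:
        u0,v0=int(u)-7,int(v)-7
        w=cv2.resize(im[v0:v0+15,u0:u0+15],None,fx=8,fy=8,interpolation=cv2.INTER_CUBIC).astype(float)
        bg=np.median(w); m=np.clip(bg-30-w,0,None); m[m<0.3*m.max()]=0
        yy,xx=np.mgrid[:w.shape[0],:w.shape[1]]
        out.append((u0+((m*xx).sum()/m.sum()+.5)/8-.5, v0+((m*yy).sum()/m.sum()+.5)/8-.5))
    return np.array(out)
ref=np.load("f13.npy",allow_pickle=True).item()
h0=holes(ref)
print(np.round(h0,2).tolist())
for n in ("f12","f14","f15","f16","f17"):
    h=holes(np.load(n+".npy",allow_pickle=True).item()); print(n,np.round(h-h0,2).tolist())
E
```

```text
23.35 [ 0.4882 -0.3937  0.0336] [-3.1405e+00 -2.1000e-03  3.0444e+00] [-4.84  2.76 11.51] [ 0.147  0.639 -0.084] 0.0595
23.45 [ 0.4882 -0.3937  0.0336] [-3.1405e+00 -2.1000e-03  3.0444e+00] [-3.72  2.39 10.93] [ 0.117  0.516 -0.021] 0.0592
[[219.7, 179.37], [328.08, 179.69], [240.32, 233.62], [274.29, 233.7], [308.23, 233.85], [243.69, 334.62], [273.79, 334.84], [304.9, 334.86]]
f12 [[0.22, -0.21], [0.39, -0.28], [-0.04, -0.06], [-0.05, -0.07], [-0.2, 0.0], [-0.1, -0.04], [0.43, -0.23], [0.02, 0.01]]
f14 [[0.34, -0.12], [0.24, 0.17], [-0.59, 0.46], [0.05, -0.03], [0.11, -0.02], [0.01, 0.0], [0.51, -0.1], [0.09, 0.05]]
f15 [[0.28, -0.12], [0.4, -0.25], [-0.31, 0.33], [0.02, -0.01], [0.07, -0.03], [0.0, 0.03], [0.5, -0.07], [0.03, -0.02]]
f16 [[0.74, 0.2], [-0.13, -0.79], [0.04, -0.07], [0.06, -0.03], [0.15, -0.01], [0.0, 0.01], [-0.13, -0.53], [0.07, 0.03]]
f17 [[0.61, 0.42], [-0.04, -0.92], [0.12, -0.13], [0.14, -0.1], [0.16, -0.16], [0.02, 0.14], [-0.14, 0.07], [0.13, 0.14]]
```

View pics/x_side.png

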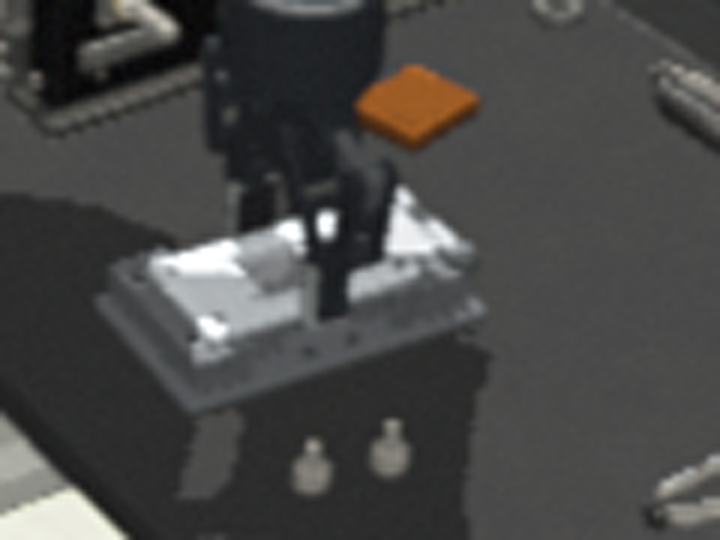

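Emit:
{"name": "arm_command", "arguments": {"commands": [[0, -0.002, 0, 0.4, 0, 0.5, 56], [0, 0, 0, 0.2, 0, 0.5, 56]], "force": 100}}

```text
time_s: 23.7
tool_pos: [0.4882, -0.3937, 0.0337]
orientation: [-3.14, 0.0, 3.045]
contact_force: [-2.2, 2.6, 13.3]
gripper_width: 0.0588
```

```bash
python3 - <<'E'
from h import *
st();mask_state()
E
```

```text
23.7 [ 0.4882 -0.3937  0.0337] [-3.1398e+00  1.0000e-04  3.0447e+00] [-2.16  2.59 13.31] [ 0.235  0.37  -0.131] 0.0588
E [ 5.674e+01 -4.600e-01  4.000e-02] F [-5.926e+01 -6.000e-01  3.000e-02] roll,th,yaw [-0.0018 -0.0001  0.0011] force [-2.2  2.6 13.3] mom [ 0.24  0.37 -0.13] t 23.7
```

Emit:
{"name": "arm_command", "arguments": {"commands": [[0.001, 0, 0, 0.2, -0.1, 0.8, 56], [0.001, 0, 0, 0.2, -0.1, 0.8, 56]], "force": 100}}

```text
time_s: 23.95
tool_pos: [0.4882, -0.3937, 0.0336]
orientation: [-3.137, -0.0, 3.045]
contact_force: [-3.8, 6.7, 19.1]
gripper_width: 0.0589
```

```bash
python3 - <<'E'
from h import *
st();mask_state()
f=bot.grab_frame("wrist"); np.save("f18.npy",f,allow_pickle=True)
cv2.imwrite("pics/y_w.png",cv2.resize(f["pixels"][120:360,160:400,::-1],None,fx=2.4,fy=2.4,interpolation=cv2.INTER_CUBIC))
g=bot.grab_frame("top"); crop(g,320,180,420,270,6,"y_top.png")
st();mask_state()
for q,z in [("leaf",0.033),("mask",0.03)]:
    for d in bot.masks_of(g,q)[:2]: print(q,round(d["conf"],2),np.round(d["pixel"],1),d["region"].sum())
E
```

```text
23.95 [ 0.4882 -0.3937  0.0336] [-3.1374 -0.      3.045 ] [-3.84  6.69 19.08] [ 0.509  0.587 -0.192] 0.0589
E [56.76 -0.49 -0.07] F [-59.24  -0.65  -0.06] roll,th,yaw [-0.0042  0.      0.0014] force [-3.8  6.7 19.1] mom [ 0.51  0.59 -0.19] t 23.95
24.05 [ 0.4882 -0.3937  0.0336] [-3.1373 -0.      3.0451] [-4.    5.47 17.52] [ 0.471  0.539 -0.104] 0.0591
E [ 5.678e+01 -4.800e-01 -5.000e-02] F [-5.922e+01 -6.500e-01 -5.000e-02] roll,th,yaw [-0.0043  0.      0.0015] force [-4.   5.5 17.5] mom [ 0.47  0.54 -0.1 ] t 24.05
mask 0.62 [164.3 191.9] 246
```

View pics/y_w.png

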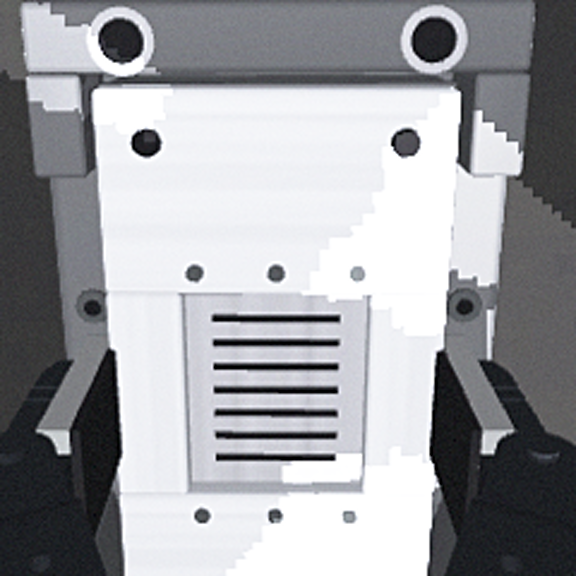

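View pics/y_top.png

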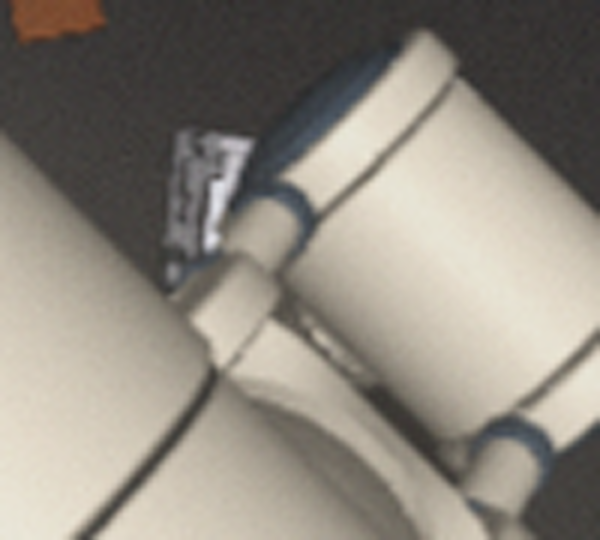

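```bash
python3 - <<'E'
from h import *
f=np.load("f18.npy",allow_pickle=True).item(); H=np.load("H.npy"); Rh=Rn.from_euler('z',H[2]).as_matrix()
c=lambda x,y:(160+(x+.5)/2.4-.5,120+(y+.5)/2.4-.5)
def hf(p,z): return np.round((Rh.T@(onplane(f,p,z)-np.array([H[0],H[1],0.0])))*1000,2)
print("ridge",hf(c(80,74),.027),hf(c(470,74),.027)," cheekL/R inner",hf(c(82,120),.027),hf(c(470,120),.027),"cheek back",hf(c(60,175),.027),hf(c(495,173),.027))
print("mask front",hf(c(93,88),.030),hf(c(461,88),.030))
cv2.imwrite("pics/z_w.png",cv2.resize(f["pixels"][140:205,185:365,::-1],None,fx=4.4,fy=4.4,interpolation=cv2.INTER_CUBIC))
E
```

```text
ridge [-61.9  -33.41  27.  ] [-61.95  32.5   27.  ]  cheekL/R inner [-54.09 -33.64  27.  ] [-54.16  33.08  27.  ] cheek back [-44.37 -38.23  27.  ] [-44.84  38.15  27.  ]
mask front [-59.91 -30.64  30.  ] [-59.96  30.44  30.  ]
```

View pics/z_w.png

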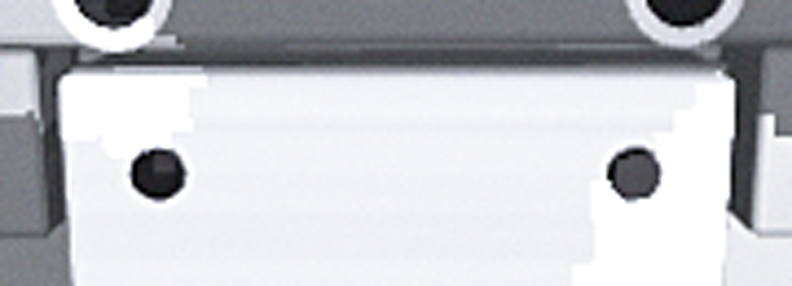

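Emit:
{"name": "arm_command", "arguments": {"commands": [[-0.003, 0, 0, 0.3, 0.3, 0.7, 56], [-0.001, 0, -0.001, 0.3, 0.2, 0.7, 56]], "force": 100}}

```text
time_s: 24.4
tool_pos: [0.4882, -0.3937, 0.0337]
orientation: [-3.14, 0.0, 3.046]
contact_force: [-2.7, 2.2, 14.9]
gripper_width: 0.0589
```

```bash
python3 - <<'E'
from h import *
st();mask_state()
f=bot.grab_frame("side"); np.save("g19.npy",f,allow_pickle=True)
a=f["pixels"][225:315,270:390,::-1]
cv2.imwrite("pics/zz_side.png",cv2.resize(a,None,fx=6,fy=6,interpolation=cv2.INTER_CUBIC))
st()
E
```

```text
24.4 [ 0.4882 -0.3937  0.0337] [-3.1399e+00  4.0000e-04  3.0463e+00] [-2.7   2.19 14.94] [ 0.063  0.496 -0.256] 0.0589
E [ 5.675e+01 -3.700e-01  5.000e-02] F [-5.924e+01 -6.900e-01  1.000e-02] roll,th,yaw [-0.0017 -0.0004  0.0027] force [-2.7  2.2 14.9] mom [ 0.06  0.5  -0.26] t 24.4
24.45 [ 0.4882 -0.3937  0.0337] [-3.1400e+00  4.0000e-04  3.0463e+00] [-3.84  2.13 14.73] [ 0.078  0.492 -0.301] 0.0591
```

View pics/zz_side.png

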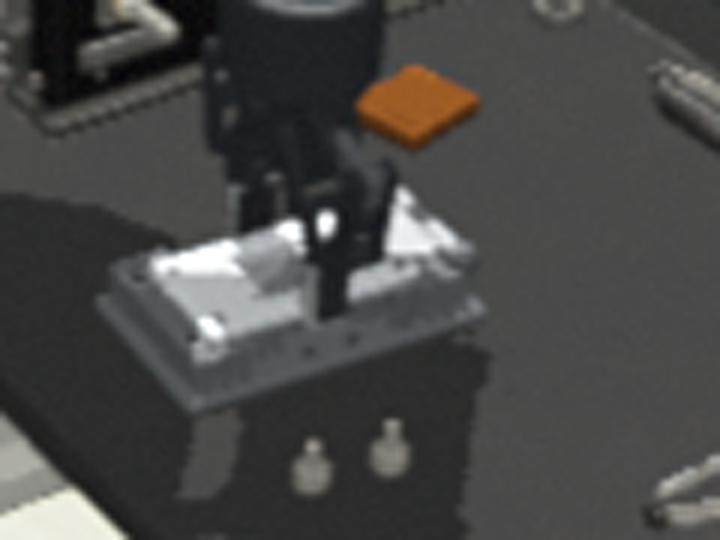

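```bash
python3 - <<'E'
from h import *
st(); mask_state()
print(bot.finish_job())
st()
E
```

```text
24.45 [ 0.4882 -0.3937  0.0337] [-3.1400e+00  4.0000e-04  3.0463e+00] [-3.84  2.13 14.73] [ 0.078  0.492 -0.301] 0.0591
E [ 5.676e+01 -3.500e-01  4.000e-02] F [-59.24  -0.67  -0.  ] roll,th,yaw [-0.0016 -0.0004  0.0027] force [-3.8  2.1 14.7] mom [ 0.08  0.49 -0.3 ] t 24.45
the job is handed in; nothing more can be done
None
the job is handed in; nothing more can be done
```

I placed the substrate block in the pocket and let go of it. I then slid the mask's back end in under the leaf, lowered the front end behind the ridge, and handed the job in at 24.5 s with the gripper still holding the mask down.

**Substrate:** the wrist camera after release showed it square and centred in the pocket, within about 1 mm.

**Mask insertion:** it went in tilted about 7° with no contact force, and its computed path kept about 0.4 mm below the leaf.

**Last checks on the mask:**
- **Seating:** from the tool pose, both ends were within 0.1 mm of seat height. The push was steady at about 15 N, and pressing to 19 N moved it no further.
- **End gap:** the camera put the front end about 2 mm behind the ridge. The tool pose put that gap at about 2.8 mm. Either way the mask lies within its play.

**Not fully confirmed:**
- **Leaf and platen:** I could not see the leaf lip or the platen directly at the end. That the leaf was not lifted and the platen is fully down rests on the forces and the tool pose.
- **Side push:** a small side force of about 4 N remained, which I could not remove.
- **Screws and bottle:** both thumb screws stood untouched in the last side view. I did not look at the bottle again after picking up the mask, but the arm never came near it at low height.

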